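# Hang up the ladle and open the push-and-turn bottle of cleaner

### The arm

A 7-joint arm with a two-finger parallel gripper is mounted at the origin on the work surface. World frame = base frame: x ahead of the robot, y to its left, z up, the work surface at z = 0. Lengths are in m, angles in rad, forces in N, time in s.
With the tool pointing down it reaches from about 0.425 to 0.875 m from the base axis. Payload 4.7 kg.
Tool frame: the origin (TCP) lies on the centre line of the jaws, within the pads' length; the fingertips stand 8 mm ahead of it and the grasp point (between the pads) lies 11 mm behind it; z points along the fingers, y is the direction in which the jaws open and shut (so a half turn about z gives the same grasp; the last joint's range is limited). The gripper opens to 87 mm and grips with 3 to 60 N. Pads are 19 mm wide; open, the fingers measure 117 mm over their backs; the gripper's body (75 mm by 190 mm) begins 51 mm behind the grasp point.
Start: joints at [-1.324, 0.321, -0.07, 1.45, 0.023, 1.371, -0.057], TCP at [0.15, 0.632, 0.231] pointing down, gripper open.
Joint ranges: [-2.86, 2.86], [-0.3, 2.09], [-1.38, 1.24], [0.06, 2.45], [-1.56, 4.7], [0.09, 2.05], [-2.69, 2.69]. Speed limits (rad/s): [2.57, 2.57, 3.14, 3.14, 3.14, 3.14, 3.14].

### API

Orientations are given as a rotation vector (axis times angle).
In Python, from bench import ctrl, cams, workorder gives the robot as it stands. The module is installed in compiled form; this text tells all that it offers.
- The arm moves only by the tool carry_out, never from a script. Its argument "rows" is a list of rows, each an object with "offset": the shift along the tool's x, y, z in m, a list of three; "rot": the turn, a rotation vector about the tool's x, y, z in degrees, a list of three; "gripper": the opening, from 0 (shut) to 1 (fully open). In form: [{"offset": [dx, dy, dz], "rot": [rx, ry, rz], "gripper": gripper}, ...]. A call has 1 to 10 rows; each row shifts and turns the commanded pose from where the row before left it, along the tool's axes as they then stand; what a row does not reach is not made up. A row lasts 1/8 s, in which the tool goes at most 62.5 mm and 10.7 degrees, less where a joint would pass 70% of its speed; a pose out of reach is approached as far as the arm can. A call is refused whole if a number of a shift passes 0.0625 or a number of a turn 10.7, either way. A call with a gripper value outside its range is refused whole. The fingers move at their own pace and stop on an object; "grip_force" is the grip in N (left out, the last holds). Time passes only in rows, so rows that do not move let the fingers close. It gives the time, the measured TCP pose, the force and the opening at its end, in the units of the state.
- ctrl.get_state(): the state, without advancing time (a new reading comes with each control period).
- cams.get_image(name): name is "scene" or "top" or "wrist"; returns a dict with "img" (480x640x3 uint8, red, green, blue), "vfov" (degrees; the focal length in pixels is half the picture's height over the tangent of half this angle, whatever the lens; pixels are square), "cx", "cy" (the principal point, pixels), "k1" (the pictures are not rectified: a ray, as slopes to the right and down, at radius r is drawn at 1 + k1 r^2 times it, then the intrinsics apply), "R" (3x3) and "t" (3): a world point X has camera coordinates R X + t. Camera axes: x right, y down, z forward; pixel columns grow to the right and rows downward; lengths in m; the calibration is good to about 2 mm. A picture is of the moment at which its call begins. There is no depth.
- workorder.close_job(): hands the job in, once; it reports no verdict.
The state is a dict: "time": time; "joint_positions": joint angles; "qd": joint speeds; "joint_torque": joint torques, N m; "position": TCP position; "tool_rot": TCP orientation; "ft_force": force on the tool from outside, world axes, zero at the start; "torque": the same for the moment, N m; "grip_width": opening from 0.0 (shut) to 1.0 (fully open).
Only numpy, scipy, OpenCV 4.12 (cv2) and the standard library are available. Lean on these libraries where they do the work, as an engineer would, in place of code of your own. Each camera call takes 0.05 s, during which the arm holds its last target.

### The job

The washed ladle lies across the end of the black drainer where the square bottle of cleaner stands: hang it by its eye on the empty peg of the wooden stand and let it hang freely there. Then open the cleaner: press its safety cap down, keep it pressed while you twist it counter-clockwise until it is free, lift it off and finish while still holding the cap in the gripper, upright and straight above the open neck, about 8 cm up. Leave the bottle standing in its pocket and do not disturb the dishes, the washing-up bottle or the brush.

Things in the scene. Friction and masses are not known exactly. Their poses are not given: they have to be found in the camera images.
- ladle_grip (a point): Point on the steel ladle's flat handle (14 mm wide, 4 mm thick, 200 mm long), mid-thickness, midway between the two drainer walls it rests on, 107 mm above the plank. Below it is free space 60 mm deep, 35 mm lengthways to each wall. Axes: x along the handle from bowl to eye, y across it, z up out of its flat as it lies.
- ladle_eye (a point): Centre of the round wire eye at the end of the ladle's handle, 143.5 mm from ladle_grip along the ladle's +x, in the plane of the handle. The hole is 22 mm across, the wire 4 mm thick; the hole's axis is z of the ladle. Axes as ladle_grip.
- ladle: The steel ladle, 260 mm long, 70 to 120 g; origin under the handle above the bowl's mouth, 66 mm from ladle_grip towards -x; axes as ladle_grip. The bowl (72 mm across, 36 mm deep, mouth towards +x) hangs below the handle, outside the drainer's end wall at the start. Centre of mass about 15 mm from ladle_grip towards the bowl.
- stand: Fixed stand of brown coco lumber, 320 mm tall: foot, post and a cross-bar 240 mm wide with two slanted steel pegs on its front face, 160 mm apart. Origin under its middle on the plank; -x is its front, to which the pegs point. A slotted turner hangs on the peg at its -y end; the peg at its +y end is empty.
- peg_root (a point): Root of the empty peg, on the front face of the cross-bar (50 mm tall), 285 mm above the plank. The peg is a straight steel rod, 7 mm thick, 60 mm long, round-ended, rising at 45 degrees out from the bar (towards -x of the stand and up). An eye put on it slides down to the bar by itself and the tool swings to hang.
- peg_tip (a point): End of the empty peg's axis, 60 mm from peg_root, 327 mm above the plank.
- jug: Square white plastic bottle of cleaner, body 90 x 90 x 116 mm, sloping shoulder, round neck, about 0.9 kg. It stands loose in the square pocket (95 mm inside) of the drainer's end bay, which keeps it from turning. Origin at the centre of its underside, z up.
- jug_mouth (a point): Centre of the bottle's mouth, the top of its neck (34 mm across), 168 mm above the bottle's underside, 178 mm above the plank.
- cap_mid (a point): Centre, half-way up, of the grey ribbed push-and-turn cap, 54 mm across, 33 mm tall, z up, x along the raised bar on its top. Closed it lies 1.5 mm below jug_mouth. To open: press down 5 to 8 mm (spring: 3 N rising to 10 N where it bottoms), turn 35 to 85 degrees counter-clockwise seen from above (best 60) while down, lift straight off. Else it stays locked.
- drainer: Fixed black plastic crate-style drainer, 280 (x) by 460 mm (y), slatted walls 105 mm tall and 5 mm thick, origin under its centre. Its end bay is at -y: the bottle's pocket in the bay's +x half, the ladle across the -x half. Plate, saucepan and two cups stand in the rest; a sliding lid section is at the +y end.
- cup_a: Blue plastic cup, upside down in the drainer, 72 mm across, 85 mm tall, origin at its underside. Bystander.
- cup_b: Second blue plastic cup like cup_a. Bystander.
- saucepan: Aluminium saucepan, 140 mm across, 78 mm tall, with a long handle along its +x rising to 130 mm, standing in the drainer. Bystander.
- plate_mid (a point): Centre of the white plate, 190 mm across, standing upright in the drainer's rack. Bystander.
- soap_bottle: Round clear washing-up bottle, 52 mm across, 170 mm tall, on the plank beside the drainer. Bystander.
- scrub_brush: Wooden scrubbing brush, 130 x 45 x 45 mm, lying on the plank near the robot. Bystander.
- cap: The cap as a whole, 37 g; origin at the centre of its lower edge, axes as cap_mid. Its lower edge is 24 mm above the bottle's shoulder where fingers beside the cap come down.
- peg_mid (a point): Middle of the empty peg's axis, 30 mm from peg_root.
Mind the look-alikes: they are no part of the job. Leave any blue look-alike of the cap alone.

How it is judged:
On the way, in this order (a step that is already met when the one before it is completed fails the run):
1. the ladle hangs by its eye on the empty peg, let go and still (distance between ladle_eye and peg_mid below 0.046 m and angle between ladle_eye's own x axis and vertical below 0.35 rad and contact force between ladle and stand above 0.4 N and contact force between ladle and the fingers below 0.05 N and contact force between ladle and the arm below 0.05 N and angular speed of ladle below 0.5 rad/s), for 0.3 s.
2. the cap is pressed down on the neck (z of cap_mid in the frame of jug_mouth below -0.0055 m and horizontal distance between cap_mid and jug_mouth below 0.006 m), for 0.05 s.
3. the cap is twisted free, still on the neck (angle between the x axis of cap_mid and the x axis of jug, either way round above 0.5 rad and z of cap_mid in the frame of jug_mouth below 0.006 m and horizontal distance between cap_mid and jug_mouth below 0.008 m), for 0.05 s.
At the end, for the whole second after the job is handed in: The fingers hold the still cap, upright within 20 deg, centre 40-150 mm above the mouth, within 30 mm of its axis, off the bottle; the bottle stands upright, moved under 12 mm; the ladle hangs still from the empty peg by its eye, within 20 deg of vertical, untouched by the robot (all of step 1 and z of cap_mid in the frame of jug_mouth between 0.04 and 0.15 m and horizontal distance between cap_mid and jug_mouth below 0.03 m and angle between cap_mid's own z axis and vertical below 0.35 rad and contact force between cap and the fingers above 1 N and contact force between cap and jug below 0.05 N and linear speed of cap below 0.03 m/s and angle between jug's own z axis and vertical below 0.1 rad and distance of jug from where it was at the start of the episode below 0.012 m); the arm keeps its last pose, push and grip.
It fails at once if the bottle is lifted out of its pocket or tipped (angle between jug's own z axis and vertical above 0.2 rad or distance of jug from where it was at the start of the episode above 0.025 m).
It fails at once if a bystander (cup, saucepan, plate, washing-up bottle, brush) is pushed more than 30 mm from its place (distance of any of cup_a, cup_b, saucepan, plate_mid, soap_bottle, scrub_brush from where it was at the start of the episode above 0.03 m).
It also fails if it takes over 56 s, if anything falls off the work surface, if the arm or the gripper's body presses on something with over 40 N, if the wrist force passes 120 N, or if a joint passes its speed limit or range.

## Working session

There is one attempt and no reset: what is moved stays moved. The work goes in short steps, Python scripts to look and compute and a tool call to move; the robot and the scene stay as the last step left them, time stands still between calls to the robot, and variables do not carry over. Pictures are saved under pics/ and viewed, and the job is handed in when it is done.

Besides the shell and the picture viewer there is one more tool, called after "Call:" in YAML: its name, and indented under it one key for each argument. carry_out: Moves the arm, as the interface text tells. Its arguments: {"type":"object","properties":{"rows":{"type":"array"},"grip_force":{"type":"number"}},"required":["rows"]}

```bash
mkdir -p pics; ls
cat > h.py <<'E'
import numpy as np, cv2
from bench import ctrl, cams, workorder
from scipy.spatial.transform import Rotation as Ro
def snap(n,f):
    c=cams.get_image(n); cv2.imwrite('pics/'+f+'.png',c['img'][:,:,::-1]); np.save('pics/'+f+'.npy',c,allow_pickle=True); return c
def load(f): return np.load('pics/'+f+'.npy',allow_pickle=True).item()
def K(c):
    f=240/np.tan(np.radians(c['vfov'])/2); return np.array([[f,0,c['cx']],[0,f,c['cy']],[0,0,1.]])
def ray(c,u,v):
    k=K(c); d=np.array([(u-k[0,2])/k[0,0],(v-k[1,2])/k[1,1]]); s=d.copy()
    for _ in range(30): s=d/(1+c['k1']*(s@s))
    R=np.array(c['R']);t=np.array(c['t'])
    o=-R.T@t; w=R.T@np.array([s[0],s[1],1]); return o,w/np.linalg.norm(w)
def onz(c,u,v,z):
    o,w=ray(c,u,v); return o+w*(z-o[2])/w[2]
def tri(*a):
    A=0;b=0
    for c,u,v in a:
        o,w=ray(c,u,v); P=np.eye(3)-np.outer(w,w); A=A+P; b=b+P@o
    X=np.linalg.solve(A,b); 
    return X,[np.linalg.norm((np.eye(3)-np.outer(w,w))@(X-o)) for o,w in [ray(*q) for q in a]]
def proj(c,X):
    p=np.array(c['R'])@X+np.array(c['t']); s=p[:2]/p[2]; s=s*(1+c['k1']*(s@s)); k=K(c)
    return np.array([k[0,0]*s[0]+k[0,2],k[1,1]*s[1]+k[1,2]])
E
python3 - <<'E'
from h import *
s=ctrl.get_state()
for k in s: print(k,np.round(s[k],4))
for n in ['scene','top','wrist']:
    c=snap(n,n+'0'); print(n,c['vfov'],c['cx'],c['cy'],c['k1'],np.round(-np.array(c['R']).T@c['t'],3),np.round(c['R'],2).tolist())
E
```

```text
pics
time 0.0
joint_positions [-1.3239  0.3218 -0.0701  1.4517  0.0226  1.3708 -0.0569]
qd [-0.0007 -0.0008 -0.0007  0.0002 -0.0017  0.0007  0.0014]
joint_torque [-1.0000e-04 -4.9128e+01 -4.0410e-01 -3.1253e+01 -6.4000e-02  4.3500e-02
  2.0000e-04]
position [0.1499 0.6319 0.2295]
tool_rot [-3.6490e-01 -3.1202e+00  3.0000e-03]
ft_force [-0.1445 -0.2114  0.3202]
torque [ 0.0139 -0.0057 -0.0118]
grip_width 0.9992
scene 55.20328482718784 315.510728398926 238.11742967475 -0.020998729727363264 [1.089 0.281 1.043] [[-0.44, 0.9, 0.01], [0.73, 0.37, -0.57], [-0.52, -0.24, -0.82]]
top 51.3515704549269 324.6035903833861 240.22235967404978 -0.12699267039410733 [0.528 0.015 1.188] [[-0.02, -1.0, 0.0], [-1.0, 0.02, -0.05], [0.05, -0.01, -1.0]]
wrist 63.21079316988553 318.8835103468683 234.12443766212542 -0.08379540536687465 [0.07  0.651 0.384] [[0.23, 0.97, -0.0], [0.93, -0.22, 0.29], [0.28, -0.07, -0.96]]
```

View pics/scene0.png

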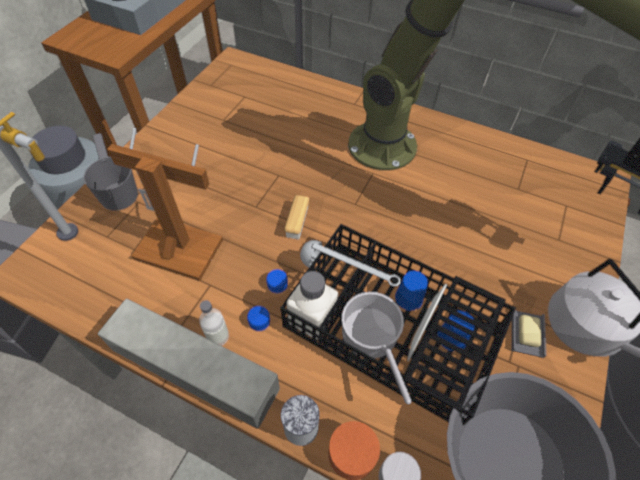

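View pics/top0.png

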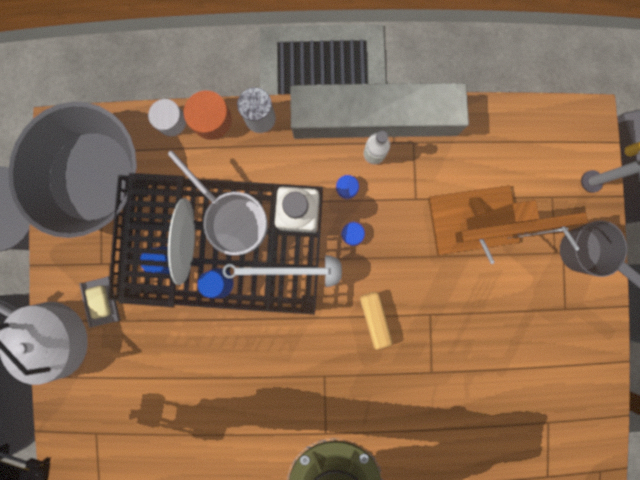

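View pics/wrist0.png

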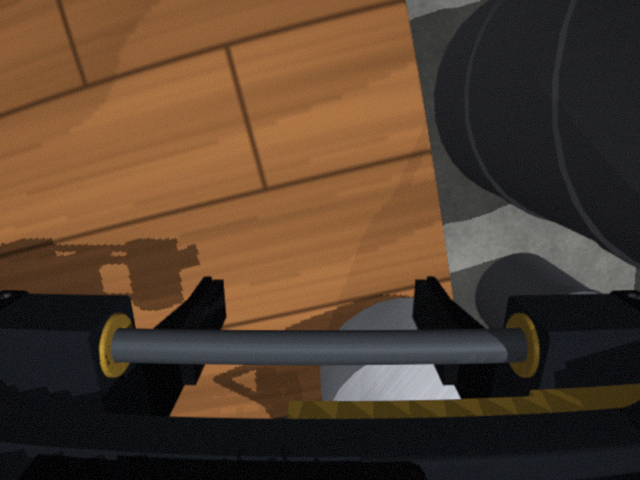

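The ladle lies with its eye at top (230,271) and bowl at (333,270). The cap is at top (295,204). The pegs are at top (487,251) and (570,238). I'll zoom in on each.

Run:
```python
from h import *
a=load('scene0')['img'];b=load('top0')['img']
def crop(i,x0,x1,y0,y1,s): return cv2.resize(i[y0:y1,x0:x1,::-1],None,fx=s,fy=s,interpolation=cv2.INTER_CUBIC)
cv2.imwrite('pics/c1.png',np.vstack([crop(a,80,240,110,180,5)[:, :800]]))
cv2.imwrite('pics/c2.png',crop(b,420,620,170,290,4))
cv2.imwrite('pics/c3.png',crop(a,260,420,220,340,5))
cv2.imwrite('pics/c4.png',crop(b,200,360,170,290,5))
```

```text
(no output)
```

View pics/c1.png

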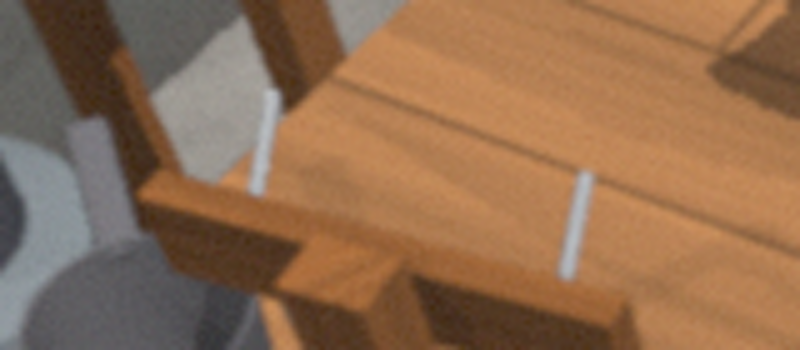

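View pics/c2.png

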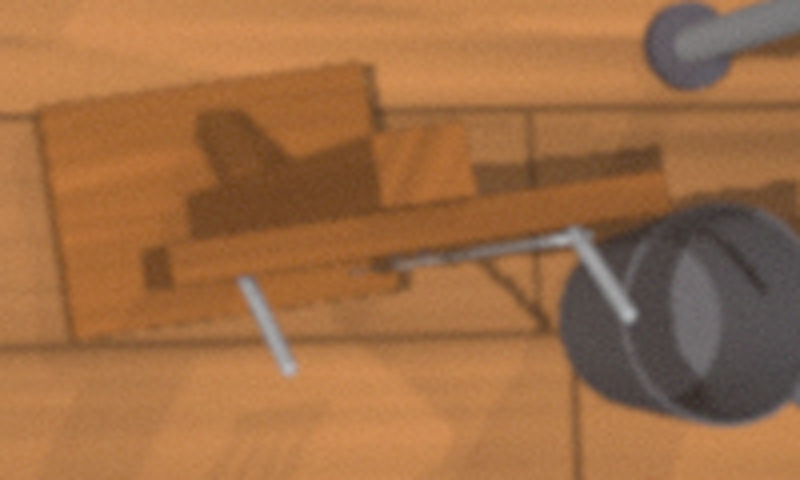

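View pics/c3.png

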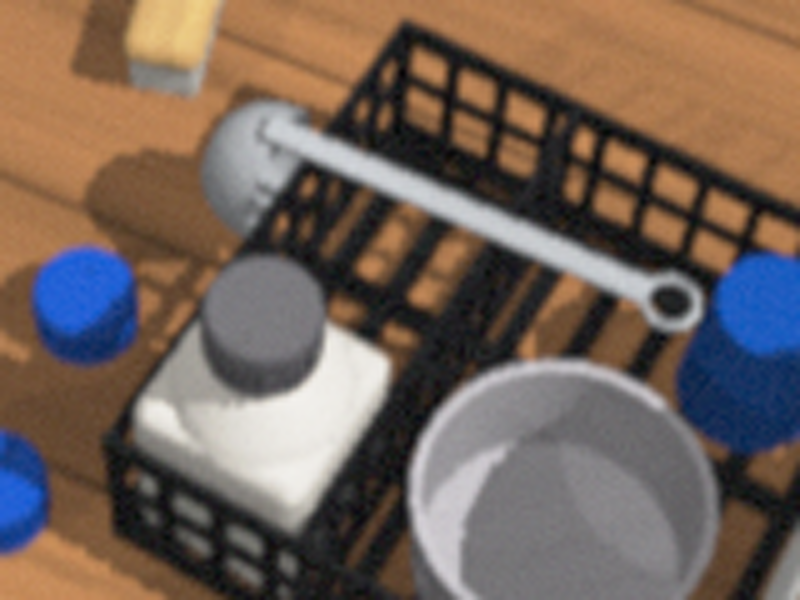

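View pics/c4.png

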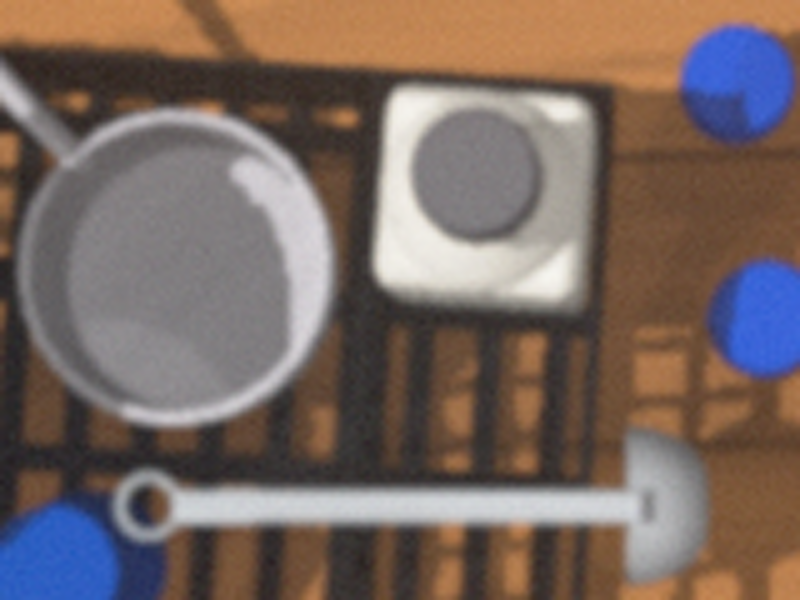

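Run:
```python
from h import *
s=load('scene0');t=load('top0')
o=-0.4/5
def S(x,y): return (s,260+x/5+o,220+y/5+o)
def T(x,y): return (t,200+x/5+o,170+y/5+o)
print('eye',tri(S(671,300),T(148,506)), onz(*T(148,506),.107))
print('bowl end', onz(*T(640,508),.107),onz(*S(272,127),.107))
print('cap', tri(S(265,300),T(478,175)), onz(*T(478,175),.2094))
print('eye scene', onz(*S(671,300),.107))
pt=(s,80+583/5+o,110+175/5+o),(t,420+290/4-.4,170+370/4-.4)
print('tip',tri(*pt), onz(*pt[1],.327),onz(*pt[0],.327))
r=(t,420+245/4-.4,170+282/4-.4); print('root',onz(*r,.285))
# bar top edge front in top view (z=.31): left end and right end of front top edge
l=onz(t,420+175/4,170+285/4,.31); r2=onz(t,420+670/4,170+208/4,.31); print('bar',l,r2,np.degrees(np.arctan2(*(l-r2)[:2][::-1])))
q=ctrl.get_state(); print(Ro.from_rotvec(q['tool_rot']).as_matrix().round(3))
```

```text
eye (array([0.51999331, 0.21813977, 0.10552645]), [np.float64(0.00017382865329251324), np.float64(0.00017382865329245125)]) [0.52007119 0.21770064 0.107     ]
bowl end [0.51429433 0.00419951 0.107     ] [0.51663043 0.00744557 0.107     ]
cap (array([0.64986175, 0.06777731, 0.19146563]), [np.float64(0.0010930635484041747), np.float64(0.0010930635484041236)]) [0.64812748 0.06586282 0.2094    ]
eye scene [0.52080221 0.2183933  0.107     ]
tip (array([ 0.52575047, -0.2819934 ,  0.32565371]), [np.float64(4.37605700635037e-05), np.float64(4.3760570063433376e-05)]) [ 0.52573365 -0.28148834  0.327     ] [ 0.52681728 -0.28098452  0.327     ]
root [ 0.56657193 -0.27626834  0.285     ]
bar [ 0.56421341 -0.23687309  0.31      ] [ 0.5938738  -0.47322508  0.31      ] 97.15279554571909
[[-0.973  0.231 -0.   ]
 [ 0.231  0.973 -0.002]
 [-0.    -0.002 -1.   ]]
```

Ladle grip is at about (0.516, 0.075), with the handle yawed about 88.5°. The peg tip is at (0.526,-0.281,0.327) and the stand is yawed about 7°. I'm moving to above the ladle, raising first.

Call:
carry_out:
  rows:
    - {"offset":[0,0,-0.05],"rot":[0,0,0],"gripper":1}
    - {"offset":[-0.04,-0.03,-0.035],"rot":[0,0,0],"gripper":1}
    - {"offset":[-0.04,-0.04,-0.02],"rot":[0,0,0],"gripper":1}
    - {"offset":[-0.04,-0.04,0],"rot":[0,0,0],"gripper":1}
    - {"offset":[-0.04,-0.04,0],"rot":[0,0,0],"gripper":1}
    - {"offset":[-0.04,-0.04,0],"rot":[0,0,0],"gripper":1}
    - {"offset":[-0.04,-0.04,0],"rot":[0,0,0],"gripper":1}
    - {"offset":[-0.04,-0.04,0],"rot":[0,0,0],"gripper":1}
    - {"offset":[-0.04,-0.04,0],"rot":[0,0,0],"gripper":1}
    - {"offset":[-0.04,-0.04,0],"rot":[0,0,0],"gripper":1}

```text
time: 1.4
position: [0.4201, 0.2071, 0.3355]
tool_rot: [0.365, 3.12, 0.001]
ft_force: [0.6, 0.6, -0.5]
grip_width: 1.001
```

Call:
carry_out:
  rows:
    - {"offset":[-0.04,-0.04,0],"rot":[0,0,0],"gripper":1}
    - {"offset":[-0.04,-0.04,0],"rot":[0,0,0],"gripper":1}
    - {"offset":[-0.03,-0.03,0],"rot":[0,0,10],"gripper":1}
    - {"offset":[0,0,0],"rot":[0,0,10],"gripper":1}
    - {"offset":[0,0,0],"rot":[0,0,10],"gripper":1}
    - {"offset":[0,0,0],"rot":[0,0,10],"gripper":1}
    - {"offset":[0,0,0],"rot":[0,0,10],"gripper":1}
    - {"offset":[0,0,0],"rot":[0,0,10],"gripper":1}
    - {"offset":[0,0,0],"rot":[0,0,10],"gripper":1}
    - {"offset":[0,0,0],"rot":[0,0,8],"gripper":1}

```text
time: 2.65
position: [0.501, 0.0764, 0.3353]
tool_rot: [-2.252, -2.19, 0.001]
ft_force: [0.6, 0.5, 0.9]
grip_width: 0.999
```

```bash
cat >> h.py <<'E'
def to(P,x=None,z=None):
    """target P and optional tool x,z axes -> offset in tool axes, rotvec deg"""
    s=ctrl.get_state(); R=Ro.from_rotvec(s['tool_rot']).as_matrix(); p=np.array(s['position'])
    print('t',round(s['time'],2),'pos',p.round(4),'x',R[:,0].round(3),'z',R[:,2].round(3),'q',np.round(s['joint_positions'],2),'F',np.round(s['ft_force'],1),'w',round(s['grip_width'],3))
    if P is not None: print('off',(R.T@(np.array(P)-p)).round(4))
    if x is not None:
        z=np.array(z,float);z/=np.linalg.norm(z); x=np.array(x,float); x-=z*(x@z); x/=np.linalg.norm(x)
        T=np.column_stack([x,np.cross(z,x),z]); print('rot',np.degrees(Ro.from_matrix(R.T@T).as_rotvec()).round(2))
E
python3 - <<'E'
from h import *
to([.516,.0745,.25],[.027,1,0],[0,0,-1])
snap('wrist','w1')
E
```

```text
t 2.65 pos [0.501  0.0764 0.3353] x [ 0.028  1.    -0.   ] z [-0. -0. -1.] q [-0.71 -0.03  0.49  1.64  0.02  1.53 -0.24] F [0.6 0.5 0.9] w 0.999
off [-0.0015  0.0151  0.0853]
rot [-0.02  0.   -0.07]
```

View pics/w1.png

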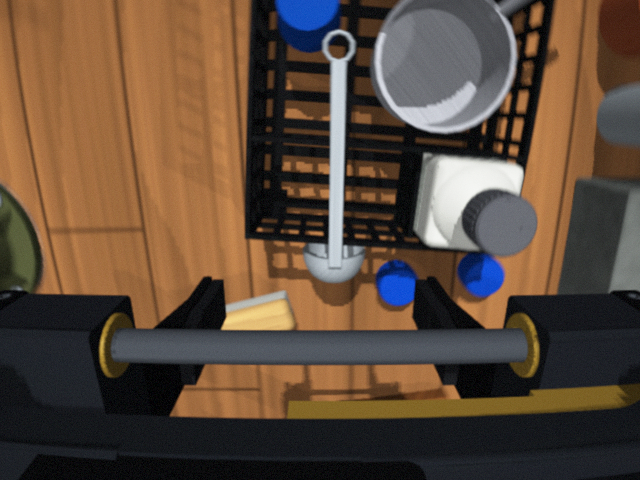

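The wrist view shows the eye at (339,45), the handle running down to (335,250), and the cap at about (503,222). I'll cross-check the positions from this view.

Run:
```python
from h import *
w=load('w1');t=load('top0');s=load('scene0')
for u,v in [(339,45),(337.5,110),(336,180),(335,245)]: print(onz(w,u,v,.107).round(4))
print('capw',onz(w,504,222,.193),'top',onz(t,295.5,204.9,.193),'sc',onz(s,313,278,.193))
i=w['img'][60:280,200:560,::-1]; cv2.imwrite('pics/c5.png',cv2.resize(i,None,fx=2.2,fy=2.2,interpolation=cv2.INTER_CUBIC))
```

```text
[0.5217 0.2196 0.107 ]
[0.5194 0.162  0.107 ]
[0.5168 0.0955 0.107 ]
[0.5147 0.0281 0.107 ]
capw [0.64799408 0.07246143 0.193     ] top [0.65018071 0.06674856 0.193     ] sc [0.64590367 0.06721673 0.193     ]
```

View pics/c5.png

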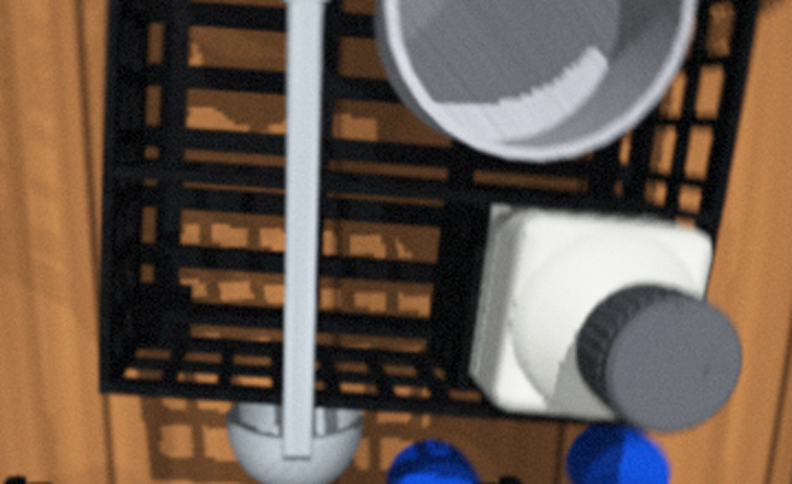

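Call:
carry_out:
  rows:
    - {"offset":[-0.001,0.0148,0.05],"rot":[0,0,0],"gripper":0.5}
    - {"offset":[0,0,0.05],"rot":[0,0,0],"gripper":0.5}
    - {"offset":[0,0,0.04],"rot":[0,0,0],"gripper":0.5}
    - {"offset":[0,0,0.02],"rot":[0,0,0],"gripper":0.5}
    - {"offset":[0,0,0],"rot":[0,0,0],"gripper":0.5}

```text
time: 3.32
position: [0.5146, 0.0748, 0.1739]
tool_rot: [-2.244, -2.196, 0.005]
ft_force: [0.6, 1.1, 0.4]
grip_width: 0.541
```

Run:
```python
from h import *
to([.516,.0753,.098],[.027,1,0],[0,0,-1])
snap('wrist','w2');snap('top','t2')
```

```text
t 3.33 pos [0.5146 0.0748 0.1739] x [ 0.022  1.    -0.001] z [-0.004 -0.001 -1.   ] q [-0.68  0.08  0.51  1.86 -0.04  1.21 -0.18] F [0.6 1.1 0.4] w 0.541
off [0.0006 0.0017 0.0759]
rot [-0.21  0.08  0.3 ]
```

View pics/w2.png

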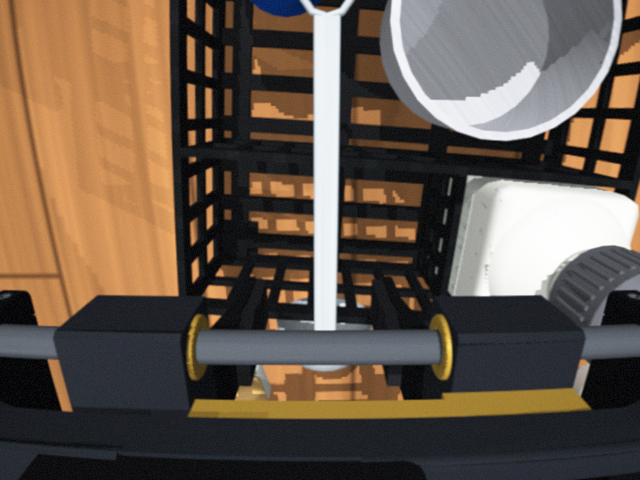

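Call:
carry_out:
  rows:
    - {"offset":[0,0.001,0.03],"rot":[0,0,0],"gripper":0.5}
    - {"offset":[0,0,0.03],"rot":[0,0,0],"gripper":0.5}
    - {"offset":[0,0,0.014],"rot":[0,0,0],"gripper":0.5}
    - {"offset":[0,0,0],"rot":[0,0,0],"gripper":0.5}
    - {"offset":[0,0,0],"rot":[0,0,0],"gripper":0.5}

```text
time: 4.05
position: [0.5181, 0.0753, 0.103]
tool_rot: [2.246, 2.195, 0.003]
ft_force: [0.2, 1.2, -0.4]
grip_width: 0.503
```

Run:
```python
from h import *
to([.516,.0753,.098],[.027,1,0],[0,0,-1])
snap('wrist','w3')
```

```text
t 4.05 pos [0.5181 0.0753 0.103 ] x [0.023 1.    0.001] z [ 0.002  0.001 -1.   ] q [-0.66  0.16  0.51  1.94 -0.09  1.06 -0.14] F [ 0.2  1.2 -0.4] w 0.503
off [-0.0001 -0.0021  0.005 ]
rot [ 0.13 -0.05  0.22]
```

View pics/w3.png

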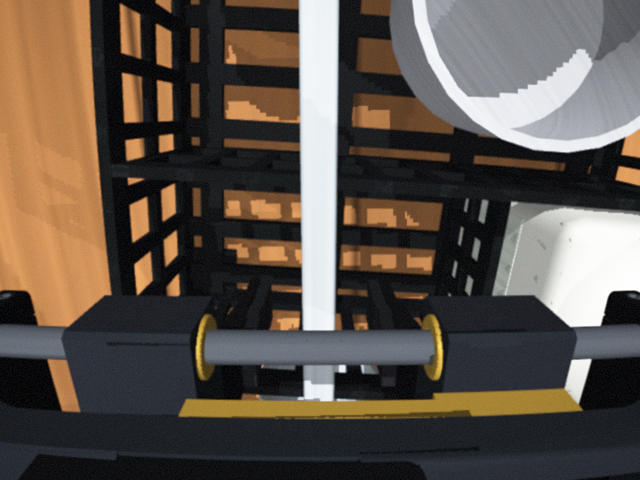

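Call:
carry_out:
  rows:
    - {"offset":[0,-0.0015,0.004],"rot":[0,0,0],"gripper":0.4}
    - {"offset":[0,0,0],"rot":[0,0,0],"gripper":0.2}
    - {"offset":[0,0,0],"rot":[0,0,0],"gripper":0}
    - {"offset":[0,0,0],"rot":[0,0,0],"gripper":0}
    - {"offset":[0,0,0],"rot":[0,0,0],"gripper":0}
    - {"offset":[0,0,0],"rot":[0,0,0],"gripper":0}
  grip_force: 35

```text
time: 4.85
position: [0.5157, 0.0752, 0.0977]
tool_rot: [2.247, 2.195, 0.001]
ft_force: [1.0, 0.4, 0.3]
grip_width: 0.152
```

Run:
```python
from h import *
to([.516,.0753,.098],[.027,1,0],[0,0,-1])
```

```text
t 4.85 pos [0.5157 0.0752 0.0977] x [0.023 1.    0.   ] z [ 0.001  0.    -1.   ] q [-0.66  0.17  0.51  1.94 -0.09  1.05 -0.14] F [1.  0.4 0.3] w 0.152
off [ 0.0001  0.0003 -0.0003]
rot [ 0.03 -0.01  0.21]
```

Call:
carry_out:
  rows:
    - {"offset":[0,0,-0.02],"rot":[0,0,0],"gripper":0}
    - {"offset":[0,0,-0.03],"rot":[0,0,0],"gripper":0}
    - {"offset":[0,0,-0.04],"rot":[0,0,0],"gripper":0}
    - {"offset":[0,0,-0.04],"rot":[0,0,0],"gripper":0}
    - {"offset":[0,0,-0.04],"rot":[0,0,0],"gripper":0}
    - {"offset":[0,0,-0.03],"rot":[0,0,0],"gripper":0}
    - {"offset":[0,0,-0.02],"rot":[0,0,0],"gripper":0}
    - {"offset":[0,0,0],"rot":[0,0,0],"gripper":0}

```text
time: 5.85
position: [0.5161, 0.0751, 0.3187]
tool_rot: [2.247, 2.195, 0.004]
ft_force: [0.4, 0.3, -1.0]
grip_width: 0.147
```

```bash
cat > fit.py <<'E'
from h import *
import itertools
from scipy.optimize import least_squares
D=[([-1.3239,.3218,-.0701,1.4517,.0226,1.3708,-.0569],[.1499,.6319,.2295],[-.3649,-3.1202,.003]),
([-.71,-.03,.49,1.64,.02,1.53,-.24],[.501,.0764,.3353],[-2.252,-2.19,.001]),
([-.68,.08,.51,1.86,-.04,1.21,-.18],[.5146,.0748,.1739],[-2.244,-2.196,.005]),
([-.66,.17,.51,1.94,-.09,1.05,-.14],[.5157,.0752,.0977],[2.247,2.195,.001])]
s=ctrl.get_state(); D.append((s['joint_positions'],s['position'],s['tool_rot']))
def fk(q,p,sg):
    h,a,b,L,e,g,q10,q70=p
    T=np.zeros(3);R=np.eye(3)
    def tr(v): 
        nonlocal T; T=T+R@np.array(v)
    def ro(ax,an):
        nonlocal R; R=R@Ro.from_euler(ax,an).as_matrix()
    ro('z',sg[0]*q[0]+q10);tr([0,0,h]);ro('y',q[1]);ro('z',sg[1]*q[2]);tr([e,0,a]);ro('y',q[3]);tr([g,0,0]);ro('z',sg[2]*q[4]);tr([0,0,b]);ro('y',q[5]);ro('z',sg[3]*q[6]+q70);tr([0,0,L])
    return T,R
def res(p,sg):
    r=[]
    for q,x,v in D:
        T,R=fk(q,p,sg); r+=list((T-x)*5); r+=list((Ro.from_matrix(R.T@Ro.from_rotvec(v).as_matrix())).as_rotvec())
    return np.array(r)
if __name__=='__main__':
    best=None
    for sg in itertools.product([1,-1],repeat=4):
        for q70 in [0,1.57,-1.57,3.14]:
          for q10 in [0,1.57,-1.57,3.14]:
            o=least_squares(res,[.3,.4,.4,.25,0,0,q10,q70],args=(sg,))
            if best is None or o.cost<best[0]: best=(o.cost,sg,o.x)
    print(best); print(res(best[2],best[1]).round(3).reshape(-1,6))
E
python3 fit.py; python3 -c "
from h import *
to(None)
snap('scene','s4')"
```

```text
(np.float64(0.0005668335215236797), (-1, -1, -1, -1), array([ 0.53788961,  0.45117687,  0.51313568,  0.63017804,  0.0068934 ,
        0.00177273, -0.04360688,  1.52779759]))
[[ 0.007  0.002 -0.003 -0.    -0.    -0.001]
 [-0.004  0.015 -0.001 -0.     0.006  0.008]
 [-0.003  0.004  0.006  0.006  0.    -0.002]
 [ 0.006 -0.02  -0.005  0.004  0.004 -0.006]
 [-0.005  0.009  0.002  0.     0.    -0.001]]
t 5.85 pos [0.5161 0.0751 0.3187] x [0.023 1.    0.001] z [ 0.002  0.001 -1.   ] q [-0.7   0.    0.51  1.64 -0.    1.49 -0.21] F [ 0.4  0.3 -1. ] w 0.147
```

View pics/s4.png

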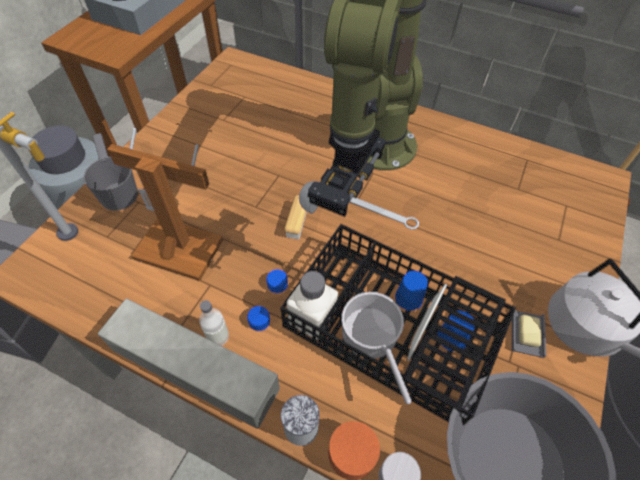

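Ladle is lifted and level in the gripper. Next I move towards the stand and yaw the ladle.

Call:
carry_out:
  rows:
    - {"offset":[-0.02,-0.007,-0.002],"rot":[0,0,0],"gripper":0}
    - {"offset":[-0.035,-0.013,-0.004],"rot":[0,0,0],"gripper":0}
    - {"offset":[-0.036,-0.013,-0.004],"rot":[0,0,0],"gripper":0}
    - {"offset":[-0.036,-0.013,-0.004],"rot":[0,0,0],"gripper":0}
    - {"offset":[-0.036,-0.013,-0.004],"rot":[0,0,0],"gripper":0}
    - {"offset":[-0.036,-0.013,-0.004],"rot":[0,0,0],"gripper":0}
    - {"offset":[-0.018,-0.007,0],"rot":[0,0,5],"gripper":0}
    - {"offset":[0,0,0],"rot":[0,0,9],"gripper":0}
    - {"offset":[0,0,0],"rot":[0,0,9],"gripper":0}
    - {"offset":[0,0,0],"rot":[0,0,9],"gripper":0}

```text
time: 7.15
position: [0.4298, -0.1413, 0.3384]
tool_rot: [-2.769, -1.481, 0.003]
ft_force: [-0.4, 0.5, 0.2]
grip_width: 0.147
```

Call:
carry_out:
  rows:
    - {"offset":[0,0,0],"rot":[0,0,9],"gripper":0}
    - {"offset":[0,0,0],"rot":[0,0,9],"gripper":0}
    - {"offset":[0,0,0],"rot":[0,0,9],"gripper":0}
    - {"offset":[0,0,0],"rot":[0,0,9],"gripper":0}
    - {"offset":[0,0,0],"rot":[0,0,9],"gripper":0}
    - {"offset":[0,0,0],"rot":[0,0,4.5],"gripper":0}
    - {"offset":[0,0,0],"rot":[0,0,0],"gripper":0}

```text
time: 8.02
position: [0.4301, -0.1411, 0.3386]
tool_rot: [-3.135, -0.195, 0.003]
ft_force: [0.0, -0.1, -1.0]
grip_width: 0.155
```

Run:
```python
from h import *
to([.43,-.14,.34],[.992,.125,0],[0,0,-1])
```

```text
t 8.03 pos [ 0.4301 -0.1411  0.3386] x [ 0.992  0.124 -0.002] z [-0.002  0.    -1.   ] q [-0.37 -0.18  0.54  1.74  0.09  1.55 -1.28] F [ 0.  -0.1 -1. ] w 0.155
off [ 0.     -0.0011 -0.0014]
rot [-0.02  0.1  -0.06]
```

Call:
carry_out:
  rows:
    - {"offset":[0,0,0],"rot":[0,5,0],"gripper":0}
    - {"offset":[0,0,0],"rot":[0,8,0],"gripper":0}
    - {"offset":[0,0,0],"rot":[0,8,0],"gripper":0}
    - {"offset":[0,0,0],"rot":[0,6,0],"gripper":0}
    - {"offset":[0,0,0],"rot":[0,3,0],"gripper":0}
    - {"offset":[0,0,0],"rot":[0,0,0],"gripper":0}

```text
time: 8.78
position: [0.4362, -0.1465, 0.3448]
tool_rot: [-3.06, -0.191, -0.449]
ft_force: [-0.3, -0.8, -0.8]
grip_width: 0.153
```

Run:
```python
from h import *
to([.379,-.3,.275],[.859,.109,.5],[.5*.992,.0627,-.866])
import fit
fit.D.append(([-.7,0,.51,1.64,0,1.49,-.21],[.5161,.0751,.3187],[2.247,2.195,.004]))
o=fit.least_squares(fit.res,[.3,.45,.5,.4,0,0,0,1.57],args=((-1,)*4,)); print(o.x.round(3),o.cost,o.fun.reshape(-1,6).round(3)[-2:])
np.save('fk.npy',o.x)
```

```text
t 8.78 pos [ 0.4362 -0.1465  0.3448] x [0.95  0.115 0.289] z [ 0.283  0.06  -0.957] q [ 0.55 -0.3  -0.12  1.88 -0.22  1.32 -0.99] F [-0.3 -0.8 -0.8] w 0.153
off [-0.0922  0.1466  0.0414]
rot [-1.35 13.21 -0.46]
[ 0.211  0.456  0.51   0.315  0.008 -0.003 -0.044  1.528] 0.0009367438186647404 [[ 0.002 -0.012  0.001  0.013 -0.001  0.001]
 [-0.006  0.003  0.011  0.009 -0.     0.002]]
```

```bash
cat > ik.py <<'E'
from fit import *
P=np.load('fk.npy'); lo=np.array([-2.86,-.3,-1.38,.06,-1.56,.09,-2.69])+.04; hi=np.array([2.86,2.09,1.24,2.45,4.7,2.05,2.69])-.04
def ik(T,R,q0):
    def r(q):
        t,Q=fk(q,P,(-1,)*4); return np.r_[(t-T)*3,Ro.from_matrix(Q.T@R).as_rotvec(),.001*(q-q0)]
    best=None
    for k in range(4):
        s=np.clip(q0+(0 if k==0 else 1)*np.random.RandomState(k).randn(7)*.5,lo+.01,hi-.01)
        o=least_squares(r,s,bounds=(lo,hi)); e=np.linalg.norm(o.fun[:6])
        if best is None or e<best[0]-1e-3: best=(e,o.x)
        if e<.005: break
    return best
def axes(th,ph):
    c,s=np.cos(np.radians(th)),np.sin(np.radians(th)); h=np.array([np.cos(np.radians(ph)),np.sin(np.radians(ph)),0])
    x=c*h+s*np.array([0,0,1]); z=s*h-c*np.array([0,0,1]); return np.column_stack([x,np.cross(z,x),z])
def tcp(eye,R): return eye-.1436*R[:,0]+.0093*R[:,2]
tip=np.array([.526,-.2815,.327]); p=np.array([-.7015,-.0886,.7071])
E
python3 - <<'E'
from ik import *
q0=np.array([.55,-.25,-.12,1.88,-.22,1.32,-.99])
for off in [.04,-.05]:
  for ph in [-60,-30,7,40]:
    for th in [0,15,30,45]:
      R=axes(th,ph); T=tcp(tip+off*p,R); e,q=ik(T,R,q0); print(off,ph,th,T.round(2),'err',round(e,3),q.round(2), 'mis',round(np.degrees(np.arccos(-R[:,2]@p))))
E
```

```text
0.04 -60 0 [ 0.43 -0.16  0.35] err 0.0 [ 0.62 -0.14 -0.27  1.72 -0.04  1.56 -2.26] mis 45
0.04 -60 15 [ 0.43 -0.17  0.31] err 0.0 [ 0.43 -0.26 -0.19  1.91  0.14  1.29 -2.4 ] mis 41
0.04 -60 30 [ 0.44 -0.18  0.28] err 0.064 [ 0.23 -0.26 -0.12  2.04  0.42  1.09 -2.65] mis 41
0.04 -60 45 [ 0.45 -0.2   0.25] err 0.177 [ 0.65 -0.26 -0.47  2.13  0.49  0.85 -2.65] mis 46
0.04 -30 0 [ 0.37 -0.21  0.35] err 0.0 [ 0.66 -0.2  -0.15  1.77 -0.03  1.56 -1.59] mis 45
0.04 -30 15 [ 0.38 -0.22  0.31] err 0.094 [ 0.47 -0.26  0.    1.91  0.    1.29 -1.62] mis 34
0.04 -30 30 [ 0.39 -0.23  0.28] err 0.217 [ 0.47 -0.26 -0.    2.03  0.01  0.98 -1.62] mis 27
0.04 -30 45 [ 0.42 -0.24  0.25] err 0.28 [ 0.47 -0.26 -0.    2.22  0.02  0.51 -1.64] mis 26
0.04 7 0 [ 0.36 -0.3   0.35] err 0.0 [ 0.66 -0.11  0.    1.7   0.    1.55 -0.79] mis 45
0.04 7 15 [ 0.36 -0.3   0.31] err 0.0 [ 0.67 -0.21  0.1   1.88 -0.2   1.32 -0.64] mis 30
0.04 7 30 [ 0.38 -0.3   0.28] err 0.0 [ 0.86 -0.26  0.04  2.05 -0.49  1.14 -0.38] mis 15
0.04 7 45 [ 0.4  -0.3   0.25] err 0.0 [ 0.65 -0.26  0.31  2.2  -0.78  0.97 -0.09] mis 0
0.04 40 0 [
[... 1108 characters left out ...]
29  0.28] err 0.0 [ 0.62 -0.   -0.05  1.72 -0.    1.43 -0.88] mis 45
-0.05 7 15 [ 0.43 -0.29  0.25] err 0.0 [ 0.66 -0.1   0.02  1.91 -0.21  1.17 -0.7 ] mis 30
-0.05 7 30 [ 0.44 -0.29  0.21] err 0.0 [ 0.66 -0.14  0.11  2.08 -0.5   0.94 -0.43] mis 15
-0.05 7 45 [ 0.47 -0.29  0.18] err 0.0 [ 0.7  -0.1   0.16  2.21 -0.95  0.82  0.02] mis 0
-0.05 40 0 [ 0.45 -0.37  0.28] err 0.0 [ 0.69  0.15 -0.05  1.55  0.01  1.44 -0.24] mis 45
-0.05 40 15 [ 0.46 -0.36  0.25] err 0.0 [ 0.79  0.15 -0.02  1.65 -0.27  1.34 -0.04] mis 33
-0.05 40 30 [ 0.47 -0.35  0.21] err 0.0 [ 0.89  0.19 -0.02  1.73 -0.54  1.29  0.17] mis 25
-0.05 40 45 [ 0.49 -0.34  0.18] err 0.0 [ 1.    0.27 -0.06  1.81 -0.8   1.29  0.39] mis 23
```

Run:
```python
from ik import *
q0=np.array([.65,-.15,.1,1.88,-.4,1.32,-.5])
for ph in [15,20,25]:
  for th in [30,40,50,60,75]:
    for off in [.04,-.045]:
      R=axes(th,ph); T=tcp(tip+off*p,R); e,q=ik(T,R,q0); print(ph,th,off,T.round(3),'err',round(e,3),q.round(2), 'mis',round(np.degrees(np.arccos(-R[:,2]@p))))
R=axes(30,20); to(tcp(tip+.05*p,R),R[:,0],R[:,2])
```

```text
15 30 0.04 [ 0.382 -0.316  0.275] err 0.0 [ 0.71 -0.18  0.22  1.98 -0.49  1.2  -0.23] mis 16
15 30 -0.045 [ 0.442 -0.308  0.215] err 0.0 [ 0.68 -0.07  0.15  2.   -0.54  1.04 -0.24] mis 16
15 40 0.04 [ 0.397 -0.312  0.256] err 0.0 [ 0.72 -0.17  0.28  2.07 -0.7   1.13 -0.04] mis 7
15 40 -0.045 [ 0.457 -0.304  0.196] err 0.0 [ 0.71 -0.04  0.18  2.09 -0.8   0.97  0.01] mis 7
15 50 0.04 [ 0.416 -0.307  0.239] err 0.0 [ 0.75 -0.12  0.3   2.15 -0.94  1.11  0.19] mis 8
15 50 -0.045 [ 0.475 -0.3    0.179] err 0.0 [ 0.75  0.01  0.19  2.16 -1.08  0.97  0.28] mis 8
15 60 0.04 [ 0.436 -0.302  0.226] err 0.0 [ 0.8  -0.05  0.29  2.21 -1.19  1.14  0.42] mis 16
15 60 -0.045 [ 0.496 -0.294  0.166] err 0.0 [ 0.79  0.1   0.17  2.21 -1.35  1.03  0.55] mis 16
15 75 0.04 [ 0.471 -0.292  0.214] err 0.0 [ 1.06  0.11  0.02  2.27 -1.52  1.26  0.74] mis 31
15 75 -0.045 [ 0.53  -0.285  0.154] err 0.0 [ 1.71  0.4  -0.82  2.24 -1.52  0.93  0.89] mis 31
20 30 0.04 [ 0.385 -0.326  0.275] err 0.0 [ 0.72 -0.13  0.23  1.93 -0.51  1.25 -0.13] mis 17
20 30 -0.045 [ 0.445 -0.318  0.215] err 0.0 [ 0.7  -0.02  0.15  1.96 -0
[... 1229 characters left out ...]
7  0.32] mis 14
25 50 -0.045 [ 0.48  -0.314  0.179] err 0.0 [ 0.82  0.13  0.15  2.03 -1.02  1.13  0.38] mis 14
25 60 0.04 [ 0.44  -0.312  0.226] err 0.0 [ 0.87  0.08  0.24  2.08 -1.13  1.31  0.5 ] mis 21
25 60 -0.045 [ 0.5   -0.304  0.166] err 0.0 [ 0.87  0.21  0.12  2.08 -1.24  1.18  0.58] mis 21
25 75 0.04 [ 0.472 -0.297  0.214] err 0.0 [ 0.94  0.22  0.17  2.14 -1.4   1.42  0.73] mis 34
25 75 -0.045 [ 0.532 -0.289  0.154] err 0.0 [ 0.91  0.37  0.07  2.1  -1.51  1.32  0.84] mis 34
t 8.78 pos [ 0.4362 -0.1465  0.3448] x [0.95  0.115 0.289] z [ 0.283  0.06  -0.957] q [ 0.55 -0.3  -0.12  1.88 -0.22  1.32 -0.99] F [-0.3 -0.8 -0.8] w 0.153
off [-0.0937  0.173   0.0324]
rot [  3.75  13.   -12.2 ]
```

Call:
carry_out:
  rows:
    - {"offset":[0,0.02,0],"rot":[0,0,0],"gripper":0}
    - {"offset":[0,0.035,0],"rot":[0,0,0],"gripper":0}
    - {"offset":[-0.01,0.04,0],"rot":[0,0,-3],"gripper":0}
    - {"offset":[-0.015,0.04,0],"rot":[0,0,-3],"gripper":0}
    - {"offset":[-0.015,0.03,0],"rot":[1,2,-3],"gripper":0}
    - {"offset":[-0.01,0.01,0],"rot":[1,4,-3],"gripper":0}
    - {"offset":[-0.01,0,0],"rot":[1,4,0],"gripper":0}
    - {"offset":[0,0,0],"rot":[0,3,0],"gripper":0}
    - {"offset":[0,0,0],"rot":[0,0,0],"gripper":0}

```text
time: 9.9
position: [0.4135, -0.3276, 0.3229]
tool_rot: [-2.896, -0.517, -0.768]
ft_force: [-0.2, -0.5, -0.7]
grip_width: 0.153
```

Run:
```python
from ik import *
R=axes(40,20); to(tcp(tip+.04*p,R),R[:,0],R[:,2])
snap('wrist','w5');snap('scene','s5');snap('top','t5')
a=cv2.imread('pics/s5.png')[80:320,60:420];b=cv2.imread('pics/t5.png')[170:400,340:640]
cv2.imwrite('pics/c6.png',cv2.resize(a,None,fx=2.2,fy=2.2));cv2.imwrite('pics/c7.png',cv2.resize(b,None,fx=2.5,fy=2.5))
```

```text
t 9.9 pos [ 0.4135 -0.3276  0.3229] x [0.815 0.297 0.497] z [ 0.463  0.182 -0.867] q [ 0.68 -0.11  0.25  1.83 -0.49  1.3  -0.18] F [-0.2 -0.5 -0.7] w 0.153
off [-0.0422 -0.0105  0.0532]
rot [-0.72 10.17 -0.03]
```

View pics/w5.png

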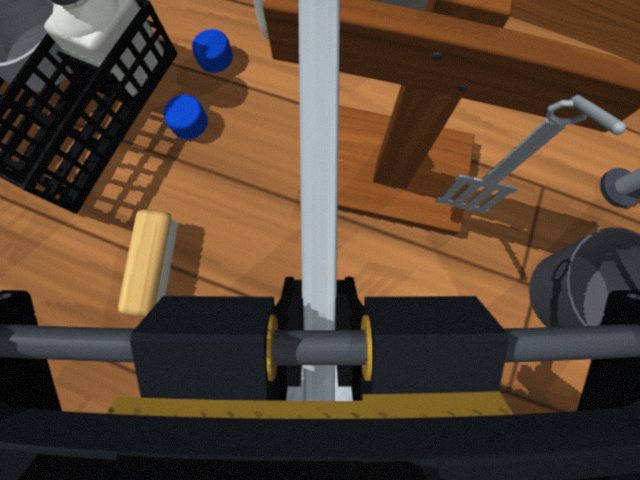

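View pics/c6.png

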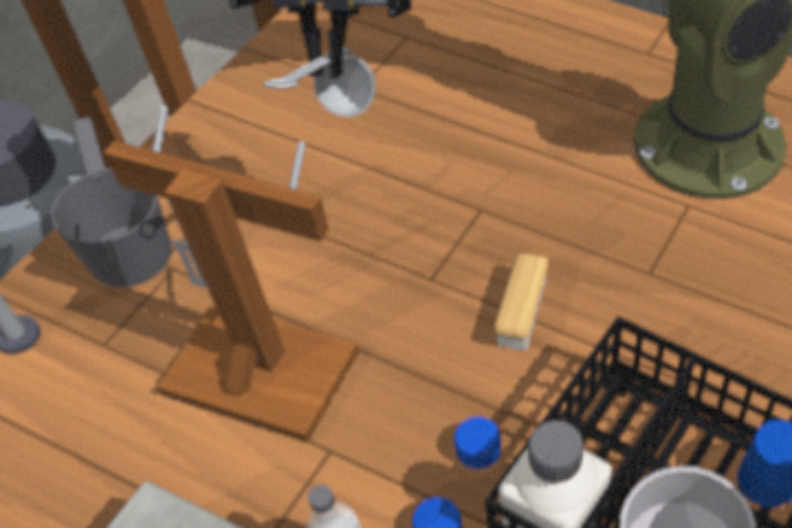

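View pics/c7.png

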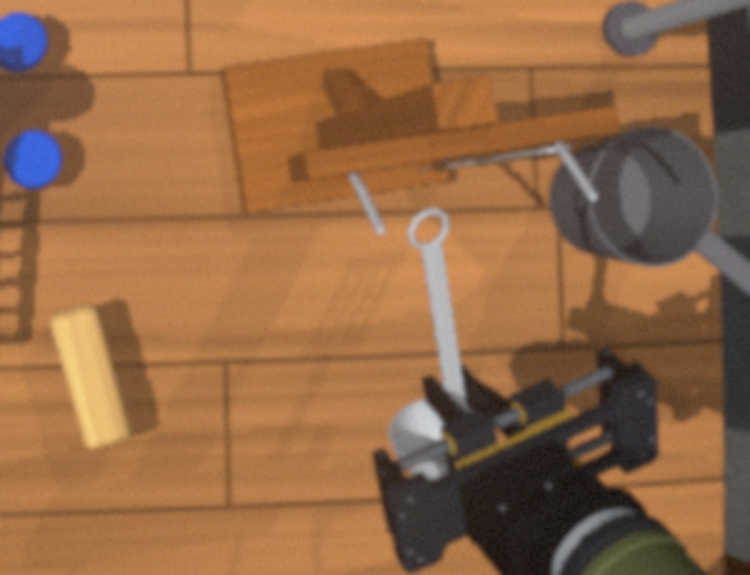

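Run:
```python
from ik import *
s=load('s5');t=load('t5')
e=np.array([.526,-.2867,.402])
print(proj(t,e),proj(s,e),onz(t,340+428/2.5-.3,170+229/2.5-.3,.402))
a=s['img'][90:160,150:260,::-1];cv2.imwrite('pics/c8.png',cv2.resize(a,None,fx=7,fy=7,interpolation=cv2.INTER_CUBIC))
a=t['img'][230:300,460:560,::-1];cv2.imwrite('pics/c9.png',cv2.resize(a,None,fx=7,fy=7,interpolation=cv2.INTER_CUBIC))
```

```text
[510.80377919 261.50899651] [187.30954495 117.31948943] [ 0.52633051 -0.28687372  0.402     ]
```

View pics/c8.png

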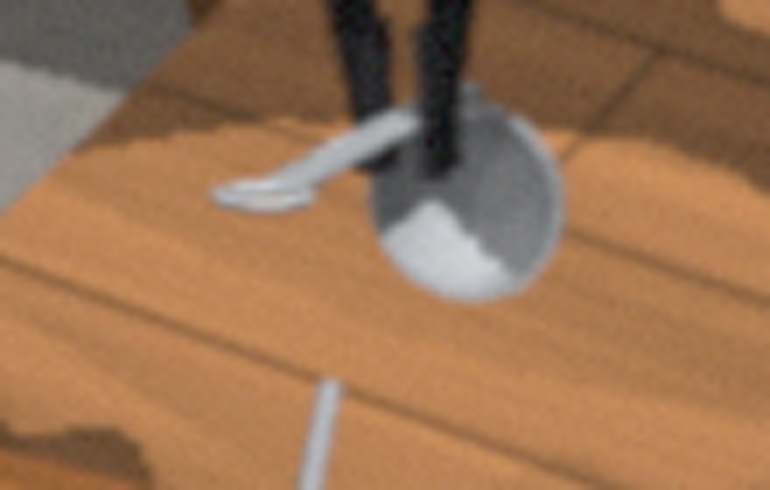

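View pics/c9.png

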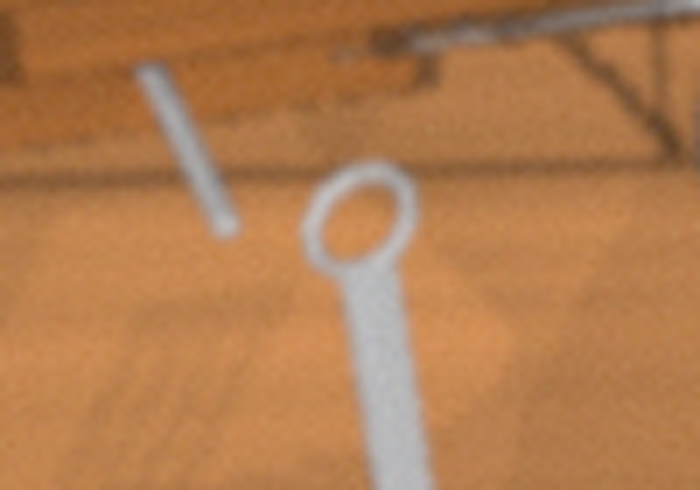

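Eye position confirmed: predicted scene (187.3,117.3) against seen (187.6,117.9), and it matches in top too. I'll tilt and go to the pre-approach point 30 mm beyond the tip.

Call:
carry_out:
  rows:
    - {"offset":[0,0,0],"rot":[-0.3,5,0],"gripper":0}
    - {"offset":[0,0,0],"rot":[-0.3,5,0],"gripper":0}
    - {"offset":[0,0,0],"rot":[0,0,0],"gripper":0}
    - {"offset":[0,0,0],"rot":[0,0,0],"gripper":0}

```text
time: 10.55
position: [0.4144, -0.3272, 0.3247]
tool_rot: [-2.803, -0.496, -1.017]
ft_force: [-0.0, 0.0, -1.2]
grip_width: 0.146
```

Run:
```python
from ik import *
R=axes(40,20); to(tcp(tip+.03*p,R),R[:,0],R[:,2])
```

```text
t 10.55 pos [ 0.4144 -0.3272  0.3247] x [0.721 0.263 0.641] z [ 0.602  0.22  -0.767] q [ 0.72 -0.13  0.32  1.91 -0.68  1.28 -0.01] F [-0.   0.  -1.2] w 0.146
off [-0.0519 -0.0095  0.0556]
rot [-0.03  0.12  0.05]
```

Call:
carry_out:
  rows:
    - {"offset":[-0.008,-0.0015,0.008],"rot":[0,0,0],"gripper":0}
    - {"offset":[-0.014,-0.0025,0.016],"rot":[0,0,0],"gripper":0}
    - {"offset":[-0.015,-0.003,0.016],"rot":[0,0,0],"gripper":0}
    - {"offset":[-0.01,-0.002,0.01],"rot":[0,0,0],"gripper":0}
    - {"offset":[-0.005,-0.0005,0.0055],"rot":[0,0,0],"gripper":0}
    - {"offset":[0,0,0],"rot":[0,0,0],"gripper":0}
    - {"offset":[0,0,0],"rot":[0,0,0],"gripper":0}

```text
time: 11.42
position: [0.4066, -0.3206, 0.249]
tool_rot: [-2.803, -0.493, -1.02]
ft_force: [-0.1, 0.6, -0.6]
grip_width: 0.149
```

Run:
```python
from ik import *
R=axes(40,20); to(tcp(tip+.03*p,R),R[:,0],R[:,2])
for o in [.0,-.02,-.045]: to(tcp(tip+o*p,R))
t=snap('top','t6');s=snap('scene','s6')
q=ctrl.get_state();Rm=Ro.from_rotvec(q['tool_rot']).as_matrix();e=q['position']+.1436*Rm[:,0]-.0093*Rm[:,2]
print(e,proj(t,e),proj(s,e),proj(t,tip),proj(s,tip))
a=s['img'][100:180,140:250,::-1];cv2.imwrite('pics/c10.png',cv2.resize(a,None,fx=7,fy=7,interpolation=cv2.INTER_CUBIC))
a=t['img'][220:300,450:550,::-1];cv2.imwrite('pics/c11.png',cv2.resize(a,None,fx=7,fy=7,interpolation=cv2.INTER_CUBIC))
```

```text
t 11.43 pos [ 0.4066 -0.3206  0.249 ] x [0.72  0.262 0.643] z [ 0.604  0.219 -0.766] q [ 0.72 -0.09  0.33  2.04 -0.72  1.17  0.12] F [-0.1  0.6 -0.6] w 0.149
off [ 0.0005 -0.0006  0.0008]
rot [ 0.07  0.01 -0.03]
t 11.43 pos [ 0.4066 -0.3206  0.249 ] x [0.72  0.262 0.643] z [ 0.604  0.219 -0.766] q [ 0.72 -0.09  0.33  2.04 -0.72  1.17  0.12] F [-0.1  0.6 -0.6] w 0.149
off [0.0028 0.0041 0.0303]
t 11.43 pos [ 0.4066 -0.3206  0.249 ] x [0.72  0.262 0.643] z [ 0.604  0.219 -0.766] q [ 0.72 -0.09  0.33  2.04 -0.72  1.17  0.12] F [-0.1  0.6 -0.6] w 0.149
off [0.0042 0.0072 0.05  ]
t 11.43 pos [ 0.4066 -0.3206  0.249 ] x [0.72  0.262 0.643] z [ 0.604  0.219 -0.766] q [ 0.72 -0.09  0.33  2.04 -0.72  1.17  0.12] F [-0.1  0.6 -0.6] w 0.149
off [0.0061 0.0111 0.0746]
[ 0.5043203  -0.28500388  0.34844787] [498.72001633 274.4838591 ] [198.93086002 130.78541436] [492.10092331 261.94774326] [196.53890576 144.61600798]
```

View pics/c10.png

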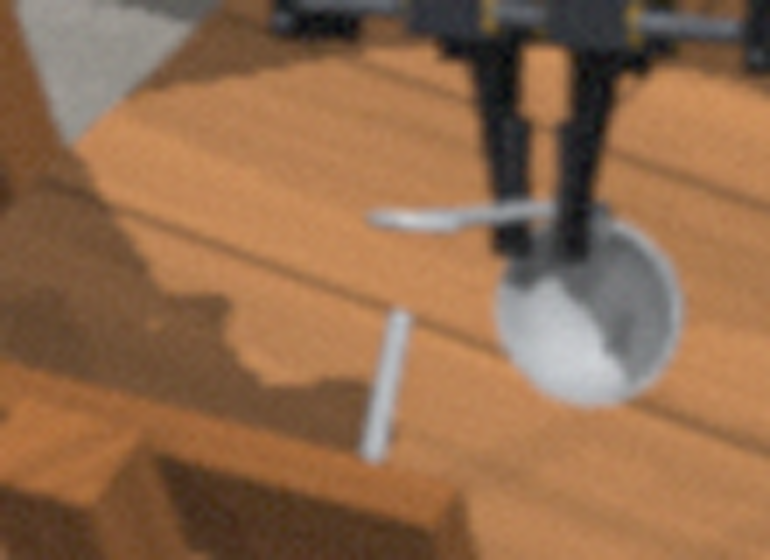

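View pics/c11.png

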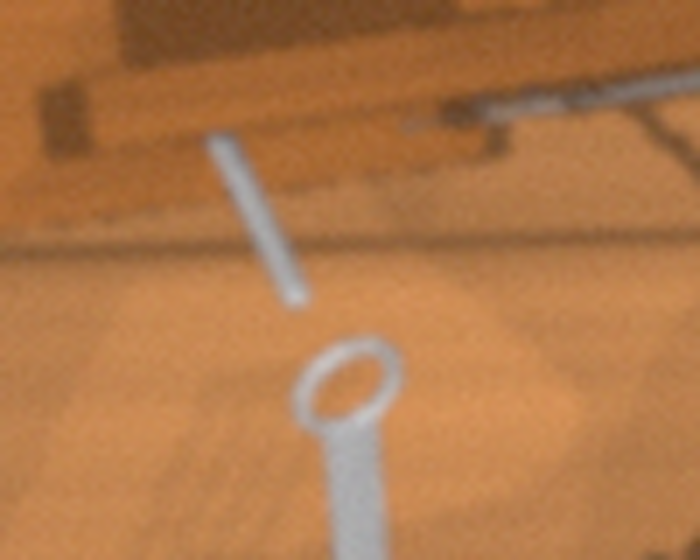

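Call:
carry_out:
  rows:
    - {"offset":[0.0012,0.0008,0.015],"rot":[0,0,0],"gripper":0}
    - {"offset":[0.0014,0.0024,0.016],"rot":[0,0,0],"gripper":0}
    - {"offset":[0.0014,0.0024,0.016],"rot":[0,0,0],"gripper":0}
    - {"offset":[0,0,0],"rot":[0,0,0],"gripper":0}
    - {"offset":[0,0,0],"rot":[0,0,0],"gripper":0}

```text
time: 12.15
position: [0.4394, -0.3141, 0.2146]
tool_rot: [-2.803, -0.492, -1.018]
ft_force: [-0.1, -0.4, -1.1]
grip_width: 0.15
```

Run:
```python
from ik import *
R=axes(40,20)
for o in [-.02,-.045]: to(tcp(tip+o*p,R))
t=snap('top','t7');s=snap('scene','s7')
a=s['img'][100:180,140:250,::-1];cv2.imwrite('pics/c12.png',cv2.resize(a,None,fx=7,fy=7,interpolation=cv2.INTER_CUBIC))
a=t['img'][220:300,450:550,::-1];cv2.imwrite('pics/c13.png',cv2.resize(a,None,fx=7,fy=7,interpolation=cv2.INTER_CUBIC))
```

```text
t 12.15 pos [ 0.4394 -0.3141  0.2146] x [0.721 0.261 0.642] z [ 0.603  0.22  -0.767] q [ 0.69 -0.03  0.3   2.06 -0.78  1.08  0.14] F [-0.1 -0.4 -1.1] w 0.15
off [0.001  0.0021 0.0024]
t 12.15 pos [ 0.4394 -0.3141  0.2146] x [0.721 0.261 0.642] z [ 0.603  0.22  -0.767] q [ 0.69 -0.03  0.3   2.06 -0.78  1.08  0.14] F [-0.1 -0.4 -1.1] w 0.15
off [0.0029 0.006  0.027 ]
```

View pics/c12.png

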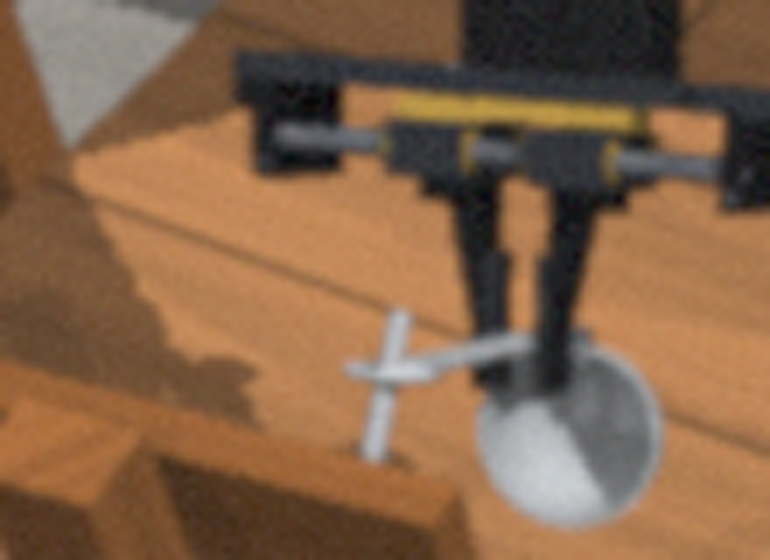

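View pics/c13.png

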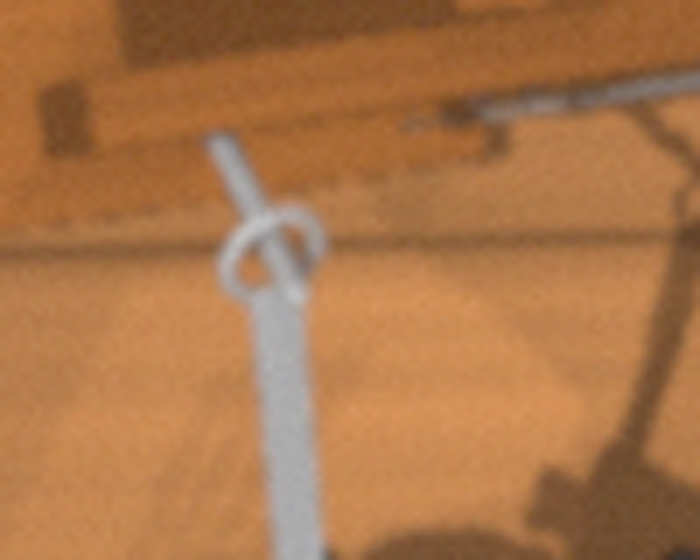

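The eye is threaded on the peg in both views: scene (390,370) and top (272,250) in the crops. I'll slide further down and then swing the ladle towards vertical about the eye.

Call:
carry_out:
  rows:
    - {"offset":[0.001,0.0015,0.008],"rot":[0,0,0],"gripper":0}
    - {"offset":[0.001,0.0015,0.009],"rot":[0,0,0],"gripper":0}
    - {"offset":[0.0018,0,0.015],"rot":[0,6,0],"gripper":0}
    - {"offset":[0.0018,0,0.015],"rot":[0,6,0],"gripper":0}
    - {"offset":[0,0,0],"rot":[0,0,0],"gripper":0}
    - {"offset":[0,0,0],"rot":[0,0,0],"gripper":0}

```text
time: 13.0
position: [0.4741, -0.305, 0.184]
tool_rot: [-2.655, -0.467, -1.292]
ft_force: [0.8, -0.0, -1.4]
grip_width: 0.15
```

```bash
cat > chk.py <<'E'
from ik import *
import sys
q=ctrl.get_state();Rm=Ro.from_rotvec(q['tool_rot']).as_matrix();e=q['position']+.1436*Rm[:,0]-.0093*Rm[:,2]
to(None); print('eye',e.round(4),'along',((e-tip)@p).round(4),'perp',((e-tip)-p*((e-tip)@p)).round(4),'th',np.degrees(np.arcsin(Rm[2,0])).round(1))
t=snap('top','t'+sys.argv[1]);s=snap('scene','s'+sys.argv[1])
a=s['img'][100:200,140:250,::-1];a=cv2.resize(a,None,fx=3.5,fy=3.5,interpolation=cv2.INTER_CUBIC)
b=t['img'][220:320,450:560,::-1];b=cv2.resize(b,None,fx=3.5,fy=3.5,interpolation=cv2.INTER_CUBIC)
cv2.imwrite('pics/k'+sys.argv[1]+'.png',np.hstack([a,b]))
E
python3 chk.py 8
```

```text
t 13.0 pos [ 0.4741 -0.305   0.184 ] x [0.58  0.211 0.787] z [ 0.739  0.269 -0.617] q [ 0.72  0.08  0.33  2.14 -1.11  1.08  0.47] F [ 0.8 -0.  -1.4] w 0.15
eye [ 0.5506 -0.2772  0.3027] along -0.0348 perp [0.0002 0.0012 0.0003] th 51.9
```

View pics/k8.png

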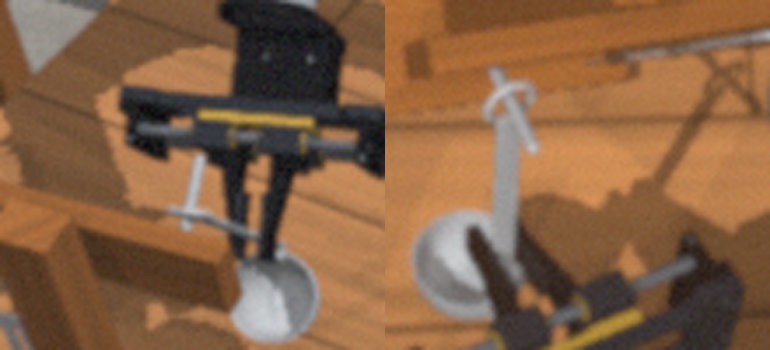

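Call:
carry_out:
  rows:
    - {"offset":[0.0018,0,0.015],"rot":[0,6,0],"gripper":0}
    - {"offset":[0.0018,0,0.015],"rot":[0,6,0],"gripper":0}
    - {"offset":[0.0018,0,0.015],"rot":[0,6,0],"gripper":0}
    - {"offset":[0,0,0],"rot":[0,0,0],"gripper":0}
    - {"offset":[0,0,0],"rot":[0,0,0],"gripper":0}

```text
time: 13.72
position: [0.5125, -0.2914, 0.1655]
tool_rot: [-2.388, -0.421, -1.669]
ft_force: [-1.0, -0.3, -1.2]
grip_width: 0.148
```

```bash
python3 chk.py 9
```

```text
t 13.72 pos [ 0.5125 -0.2914  0.1655] x [0.323 0.118 0.939] z [ 0.883  0.32  -0.344] q [ 0.79  0.31  0.3   2.2  -1.52  1.28  0.88] F [-1.  -0.3 -1.2] w 0.148
eye [ 0.5507 -0.2774  0.3035] along -0.0343 perp [0.0006 0.0011 0.0007] th 69.9
```

View pics/k9.png

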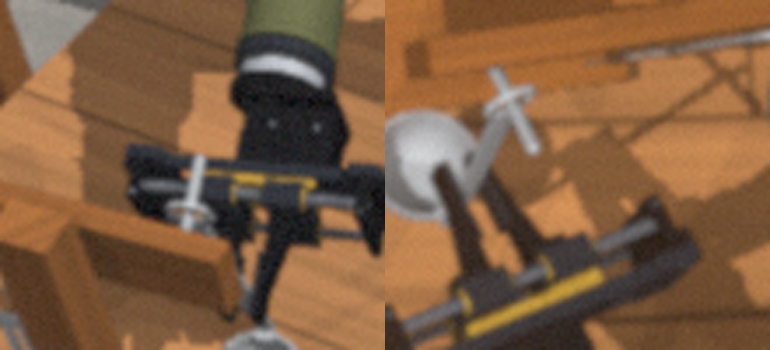

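Call:
carry_out:
  rows:
    - {"offset":[0,0,0],"rot":[0,0,0],"gripper":0.25}
    - {"offset":[0,0,0],"rot":[0,0,0],"gripper":0.5}
    - {"offset":[0,0,0],"rot":[0,0,0],"gripper":0.6}
    - {"offset":[0,0,0],"rot":[0,0,0],"gripper":0.6}

```text
time: 14.32
position: [0.5122, -0.2908, 0.1644]
tool_rot: [-2.386, -0.419, -1.669]
ft_force: [-0.0, 0.1, -0.3]
grip_width: 0.504
```

```bash
python3 chk.py 10
```

```text
t 14.32 pos [ 0.5122 -0.2908  0.1644] x [0.322 0.116 0.939] z [ 0.883  0.321 -0.343] q [ 0.79  0.31  0.3   2.2  -1.52  1.28  0.88] F [-0.   0.1 -0.3] w 0.504
eye [ 0.5503 -0.277   0.3025] along -0.0347 perp [-0.0001  0.0014  0.0001] th 70.0
```

View pics/k10.png

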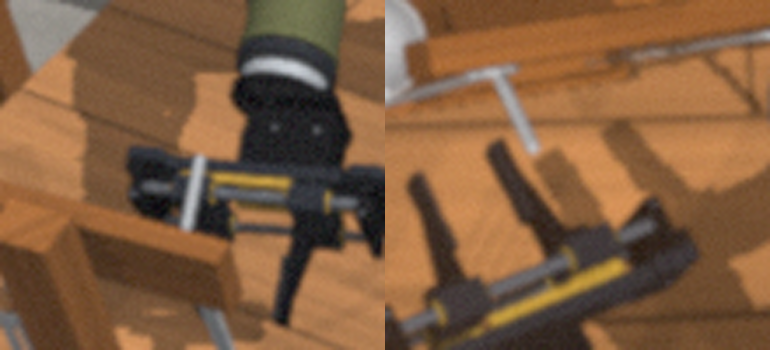

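The ladle has dropped to the bar and hangs there. I'm retreating straight back along the tool axis.

Call:
carry_out:
  rows:
    - {"offset":[0,0,-0.01],"rot":[0,0,0],"gripper":0.6}
    - {"offset":[0,0,-0.02],"rot":[0,0,0],"gripper":0.6}
    - {"offset":[0,0,-0.025],"rot":[0,0,0],"gripper":0.6}
    - {"offset":[0,0,-0.025],"rot":[0,0,0],"gripper":0.6}
    - {"offset":[0,0,-0.02],"rot":[0,-5,0],"gripper":0.6}
    - {"offset":[0,0,0],"rot":[0,-8,0],"gripper":0.6}
    - {"offset":[0,0,0],"rot":[0,-8,0],"gripper":0.6}

```text
time: 15.3
position: [0.4217, -0.3247, 0.1992]
tool_rot: [-2.7, -0.468, -1.222]
ft_force: [-0.8, 1.6, -0.1]
grip_width: 0.603
```

```bash
python3 chk.py 11; cp pics/s11.png pics/s11b.png
```

```text
t 15.3 pos [ 0.4217 -0.3247  0.1992] x [0.621 0.222 0.751] z [ 0.708  0.253 -0.66 ] q [ 0.76  0.03  0.38  2.12 -0.98  1.15  0.41] F [-0.8  1.6 -0.1] w 0.603
eye [ 0.5044 -0.2952  0.3132] along 0.0066 perp [-0.017  -0.0131 -0.0185] th 48.7
```

View pics/s11.png

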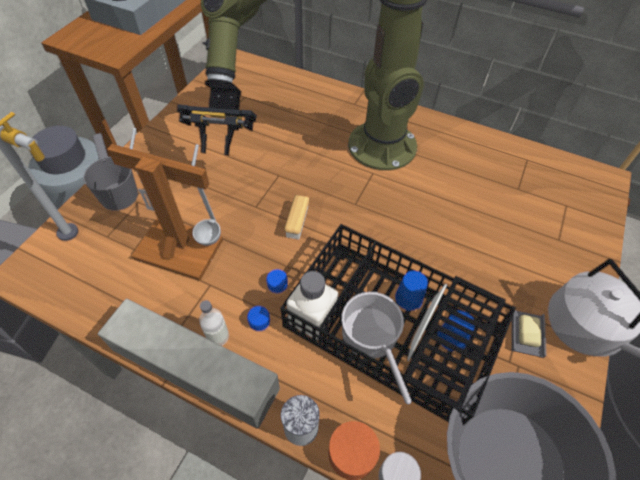

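View pics/k11.png

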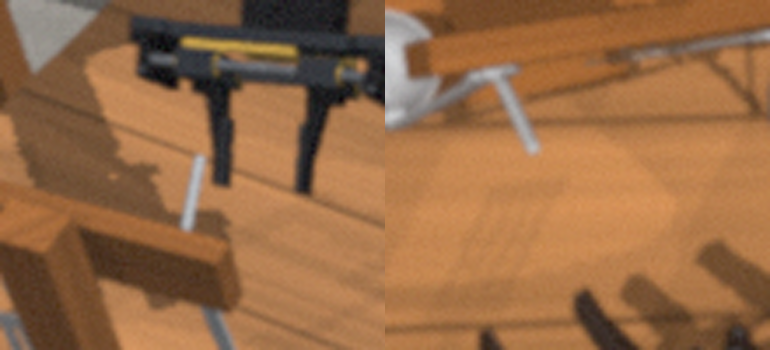

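Run:
```python
from ik import *
s=load('s11');t=load('t11')
e=np.array([.563,-.277,.287])
for n,x in [('eye',e),('grip',e-[0,0,.1435]),('handle end',e-[0,0,.2]),('bowl',e+[.036,.005,-.2095])]: print(n,proj(s,x).round(1),proj(t,x).round(1))
a=s['img'][140:260,150:270,::-1];a=cv2.resize(a,None,fx=4,fy=4,interpolation=cv2.INTER_CUBIC)
b=t['img'][200:300,420:520,::-1];b=cv2.resize(b,None,fx=3.9,fy=4.8,interpolation=cv2.INTER_CUBIC)
cv2.imwrite('pics/k12.png',np.hstack([a,b[:480]]))
```

```text
eye [192.3 168.7] [481.7 242. ]
grip [204.2 208.7] [460.3 245.1]
handle end [208.3 222.3] [453.4 246.2]
bowl [202.8 235.2] [449.5 230.4]
```

View pics/k12.png

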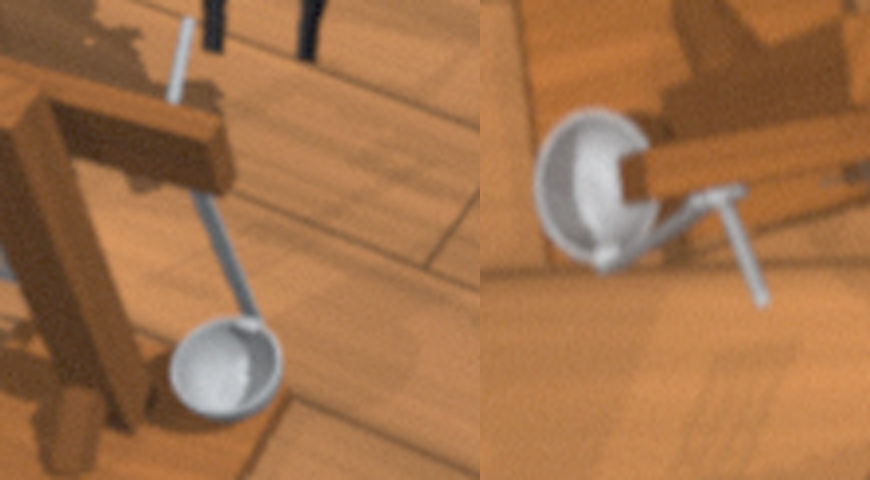

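The ladle hangs by its eye at the bar: eye at about (192,168) in scene, handle end within about 0.1 rad of plumb. Now on to the cap.

Call:
carry_out:
  rows:
    - {"offset":[0.008,-0.02,0],"rot":[0,0,0],"gripper":0.9}
    - {"offset":[0.015,-0.03,0],"rot":[0,-4,0],"gripper":1}
    - {"offset":[0.015,-0.035,0],"rot":[0,-6,0],"gripper":1}
    - {"offset":[0.012,-0.04,0],"rot":[0,-8,0],"gripper":1}
    - {"offset":[0.012,-0.04,0],"rot":[0,-10,0],"gripper":1}
    - {"offset":[0.012,-0.04,-0.005],"rot":[0,-10,0],"gripper":1}
    - {"offset":[0.012,-0.04,-0.01],"rot":[0,-10,0],"gripper":1}
    - {"offset":[0.02,-0.03,-0.02],"rot":[0,0,0],"gripper":1}
    - {"offset":[0.02,-0.02,-0.02],"rot":[0,0,-5],"gripper":1}
    - {"offset":[0,0,0],"rot":[0,0,0],"gripper":1}

```text
time: 16.65
position: [0.4264, -0.0153, 0.3011]
tool_rot: [-3.052, -0.684, -0.029]
ft_force: [0.4, -0.3, 0.3]
grip_width: 1.0
```

Run:
```python
from ik import *
to([.648,.067,.26],[np.cos(np.radians(50)),np.sin(np.radians(50)),0],[0,0,-1])
t=snap('top','t13');
for z in [.193]: print(onz(t,295.5,204.9,z))
a=t['img'][160:260,240:360,::-1];cv2.imwrite('pics/k13.png',cv2.resize(a,None,fx=6,fy=6,interpolation=cv2.INTER_CUBIC))
```

```text
t 16.65 pos [ 0.4264 -0.0153  0.3011] x [0.904 0.427 0.021] z [ 0.015  0.018 -1.   ] q [ 0.61 -0.2  -0.52  1.84 -0.12  1.47 -1.03] F [ 0.4 -0.3  0.3] w 1.0
off [0.2346 0.0206 0.0459]
rot [ -0.26  -1.32 -24.72]
[0.65018071 0.06674856 0.193     ]
```

View pics/k13.png

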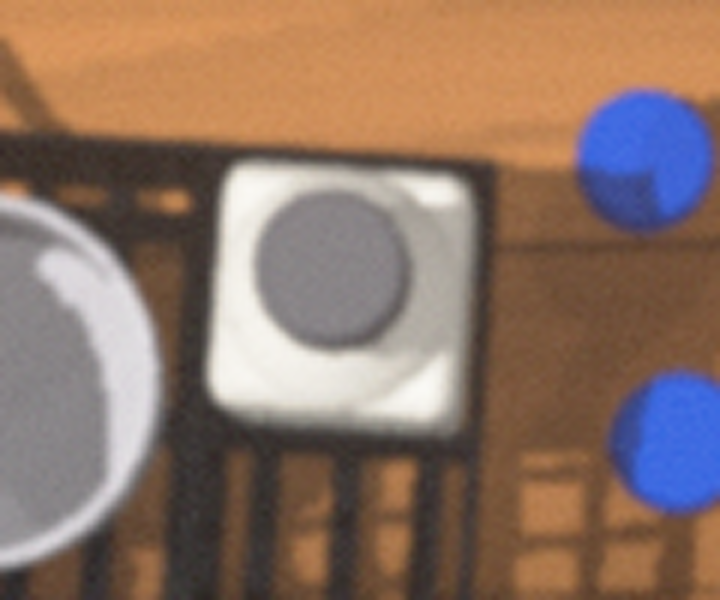

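Call:
carry_out:
  rows:
    - {"offset":[0.02,0,0],"rot":[0,-1,-5],"gripper":1}
    - {"offset":[0.035,0.006,0],"rot":[0,0,-5],"gripper":1}
    - {"offset":[0.04,0.01,0],"rot":[0,0,-5],"gripper":1}
    - {"offset":[0.04,0.015,0],"rot":[0,0,-5],"gripper":1}
    - {"offset":[0.04,0.02,0],"rot":[0,0,-5],"gripper":1}
    - {"offset":[0.025,0.01,0],"rot":[0,0,0],"gripper":1}
    - {"offset":[0,0,0],"rot":[0,0,0],"gripper":1}

```text
time: 17.58
position: [0.6224, 0.059, 0.2988]
tool_rot: [-2.839, -1.325, 0.002]
ft_force: [-1.1, -0.1, 0.5]
grip_width: 0.997
```

Run:
```python
from ik import *
to([.65,.067,.26],[np.cos(np.radians(50)),np.sin(np.radians(50)),0],[0,0,-1])
w=snap('wrist','w14')
```

```text
t 17.57 pos [0.6224 0.059  0.2988] x [0.642 0.767 0.002] z [-0.005  0.007 -1.   ] q [ 0.39  0.31 -0.67  1.39  0.19  1.51 -0.97] F [-1.1 -0.1  0.5] w 0.997
off [0.0238 0.0164 0.0387]
rot [-0.48 -0.14  0.04]
```

View pics/w14.png

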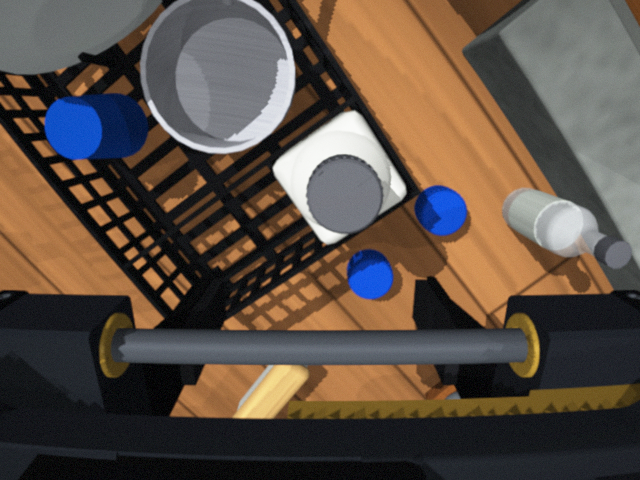

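Run:
```python
from ik import *
w=load('w14');a=w['img'][140:250,290:400,::-1];cv2.imwrite('pics/k14.png',cv2.resize(a,None,fx=5,fy=5,interpolation=cv2.INTER_CUBIC))
print(onz(w,345.5,198,.193))
```

```text
[0.65140028 0.06879555 0.193     ]
```

View pics/k14.png

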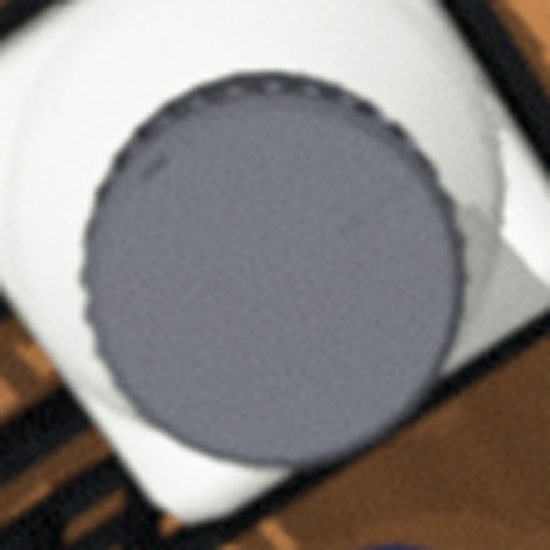

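Run:
```python
from ik import *
w=load('w14');print(onz(w,345.4-.1,195.4-.1,.193)); c=np.array([.6507,.068])
to([.651,.068,.22],[np.cos(np.radians(50)),np.sin(np.radians(50)),0],[0,0,-1])
```

```text
[0.65246424 0.07033027 0.193     ]
t 17.62 pos [0.6217 0.0587 0.2995] x [0.643 0.766 0.002] z [-0.004  0.006 -1.   ] q [ 0.39  0.31 -0.67  1.39  0.19  1.51 -0.97] F [-0.6 -1.1  0.1] w 0.998
off [0.0258 0.017  0.0794]
rot [-0.41 -0.12  0.02]
```

Call:
carry_out:
  rows:
    - {"offset":[0.013,0.008,0.02],"rot":[-0.4,0,0],"gripper":1}
    - {"offset":[0.013,0.009,0.025],"rot":[0,0,0],"gripper":1}
    - {"offset":[0,0,0.025],"rot":[0,0,0],"gripper":1}
    - {"offset":[0,0,0.01],"rot":[0,0,0],"gripper":1}
    - {"offset":[0,0,0],"rot":[0,0,0],"gripper":1}
    - {"offset":[0,0,0],"rot":[0,0,0],"gripper":1}

```text
time: 18.38
position: [0.6534, 0.0699, 0.2236]
tool_rot: [2.844, 1.329, 0.014]
ft_force: [1.4, -0.6, 0.3]
grip_width: 1.0
```

Run:
```python
from ik import *
to([.6513,.0687,.163],[np.cos(np.radians(50)),np.sin(np.radians(50)),0],[0,0,-1])
w=snap('wrist','w15');s=snap('scene','s15')
a=s['img'][200:340,220:400,::-1];cv2.imwrite('pics/k15.png',cv2.resize(a,None,fx=4,fy=4,interpolation=cv2.INTER_CUBIC))
```

```text
t 18.38 pos [0.6534 0.0699 0.2236] x [0.642 0.767 0.007] z [ 0.009  0.002 -1.   ] q [ 0.35  0.4  -0.66  1.43  0.25  1.38 -1.01] F [ 1.4 -0.6  0.3] w 1.0
off [-0.0027 -0.0012  0.0606]
rot [ 0.33 -0.41  0.09]
```

View pics/w15.png

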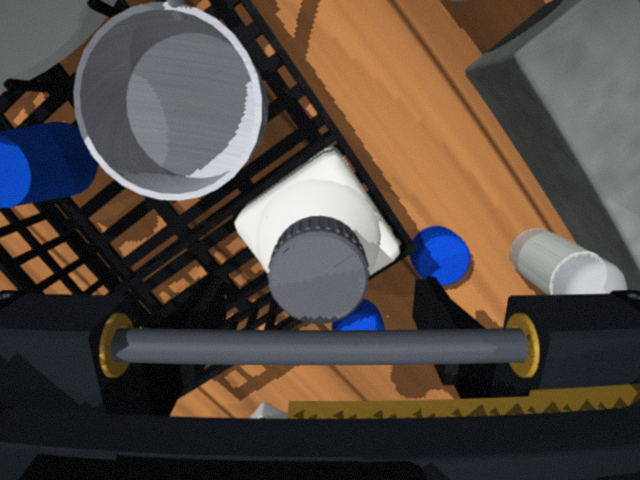

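View pics/k15.png

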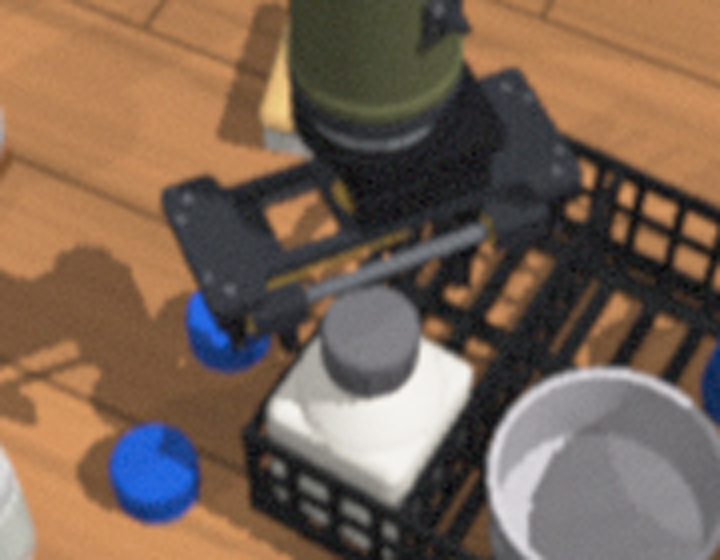

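Run:
```python
from ik import *
w=load('w15')
for v in (270,275): print(onz(w,319.5,v,.193))
a=w['img'][210:330,260:380,::-1];cv2.imwrite('pics/k16.png',cv2.resize(a,None,fx=5,fy=5,interpolation=cv2.INTER_CUBIC))
s=load('s15'); print([proj(s,[x,y,.193]) for x,y in [(.6513,.0687),(.6502,.0667)]])
```

```text
[0.65566248 0.07350108 0.193     ]
[0.65389758 0.07138905 0.193     ]
[array([312.498978  , 280.24448769]), array([311.88645021, 279.47557256])]
```

View pics/k16.png

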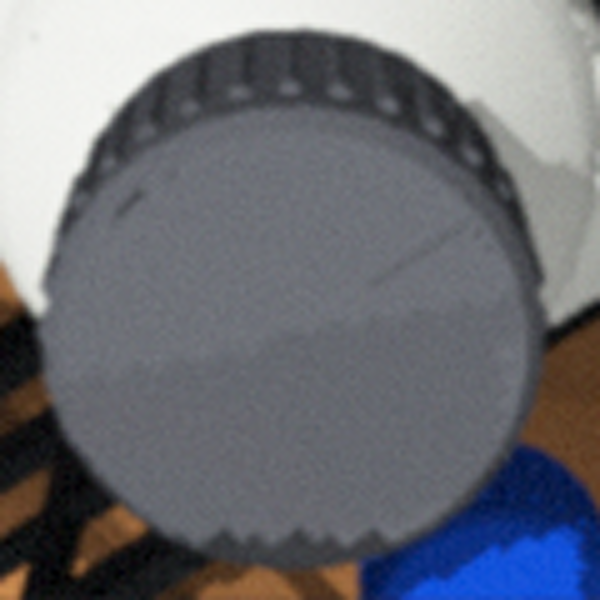

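Call:
carry_out:
  rows:
    - {"offset":[-0.001,-0.0005,0.02],"rot":[0.3,-0.4,0],"gripper":1}
    - {"offset":[0,0,0.02],"rot":[0,0,0],"gripper":1}
    - {"offset":[0,0,0.015],"rot":[0,0,0],"gripper":1}
    - {"offset":[0,0,0.005],"rot":[0,0,0],"gripper":1}
    - {"offset":[0,0,0],"rot":[0,0,0],"gripper":1}
    - {"offset":[0,0,0],"rot":[0,0,0],"gripper":1}

```text
time: 19.23
position: [0.6525, 0.0698, 0.1632]
tool_rot: [-2.846, -1.33, -0.0]
ft_force: [0.3, 0.0, 0.2]
grip_width: 1.0
```

Run:
```python
from ik import *
to([.652,.0695,.163],[np.cos(np.radians(50)),np.sin(np.radians(50)),0],[0,0,-1])
w=snap('wrist','w17')
```

```text
t 19.23 pos [0.6525 0.0698 0.1632] x [0.641 0.767 0.   ] z [-0.  0. -1.] q [ 0.34  0.45 -0.65  1.5   0.27  1.28 -1.03] F [0.3 0.  0.2] w 1.0
off [-0.0006 -0.0002  0.0002]
rot [-0.   -0.    0.11]
```

View pics/w17.png

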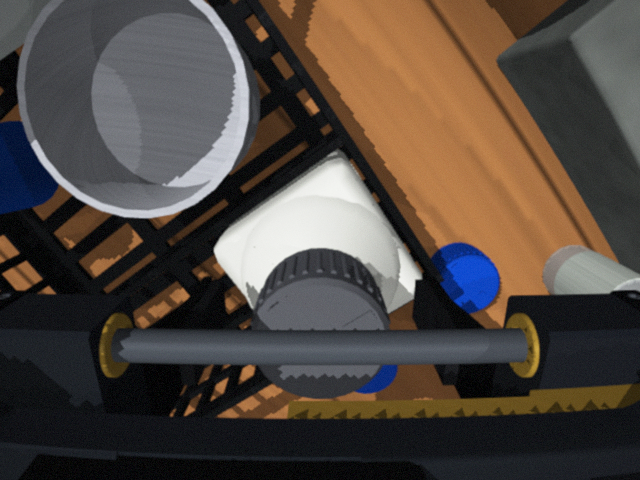

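Call:
carry_out:
  rows:
    - {"offset":[0,0,0],"rot":[0,0,0],"gripper":0.8}
    - {"offset":[0,0,0],"rot":[0,0,0],"gripper":0.6}
    - {"offset":[0,0,0],"rot":[0,0,0],"gripper":0.5}
    - {"offset":[0,0,0],"rot":[0,0,0],"gripper":0.4}
    - {"offset":[0,0,0],"rot":[0,0,0],"gripper":0.4}
  grip_force: 40

```text
time: 19.9
position: [0.6525, 0.0693, 0.1625]
tool_rot: [2.846, 1.33, -0.001]
ft_force: [1.5, -0.2, -0.6]
grip_width: 0.601
```

Run:
```python
from ik import *
to([.652,.0695,.163],[np.cos(np.radians(50)),np.sin(np.radians(50)),0],[0,0,-1])
w=snap('wrist','w18');snap('top','t18')
```

```text
t 19.9 pos [0.6525 0.0693 0.1625] x [ 0.642  0.767 -0.001] z [-0. -0. -1.] q [ 0.34  0.45 -0.65  1.5   0.28  1.28 -1.03] F [ 1.5 -0.2 -0.6] w 0.601
off [-0.0001 -0.0005 -0.0005]
rot [-0.01  0.03  0.09]
```

View pics/w18.png

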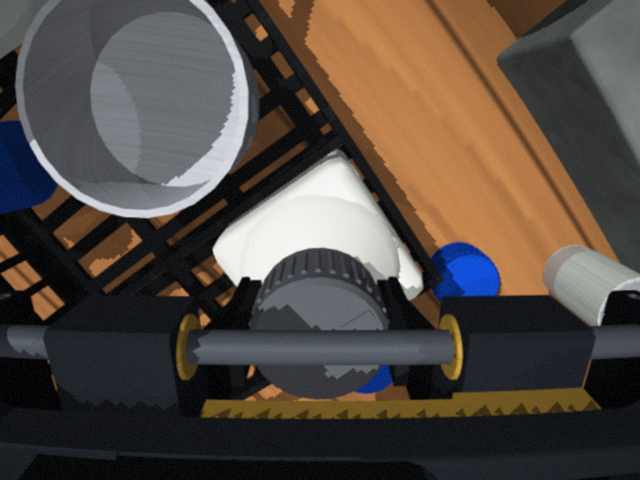

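Call:
carry_out:
  rows:
    - {"offset":[0,0,0.002],"rot":[0,0,0],"gripper":0.4}
    - {"offset":[0,0,0.002],"rot":[0,0,0],"gripper":0.4}
    - {"offset":[0,0,0.002],"rot":[0,0,0],"gripper":0.4}
    - {"offset":[0,0,0.001],"rot":[0,0,0],"gripper":0.4}
    - {"offset":[0,0,0],"rot":[0,0,0],"gripper":0.4}
    - {"offset":[0,0,0],"rot":[0,0,0],"gripper":0.4}
  grip_force: 40

```text
time: 20.75
position: [0.6525, 0.0693, 0.1569]
tool_rot: [2.845, 1.33, -0.0]
ft_force: [-0.8, -1.8, 7.7]
grip_width: 0.6
```

Run:
```python
from ik import *
to([.652,.0695,.155])
```

```text
t 20.75 pos [0.6525 0.0693 0.1569] x [ 0.642  0.767 -0.   ] z [ 0.    -0.001 -1.   ] q [ 0.34  0.45 -0.65  1.51  0.28  1.27 -1.03] F [-0.8 -1.8  7.7] w 0.6
off [-0.0002 -0.0005  0.0019]
```

Call:
carry_out:
  rows:
    - {"offset":[0,0,0.0015],"rot":[0,0,0],"gripper":0.4}
    - {"offset":[0,0,0],"rot":[0,0,0],"gripper":0.4}
    - {"offset":[0,0,0],"rot":[0,0,-4],"gripper":0.4}
    - {"offset":[0,0,0],"rot":[0,0,-6],"gripper":0.4}
    - {"offset":[0,0,0],"rot":[0,0,-6],"gripper":0.4}
    - {"offset":[0,0,0],"rot":[0,0,-4],"gripper":0.4}
    - {"offset":[0,0,0],"rot":[0,0,0],"gripper":0.4}
  grip_force: 40

```text
time: 21.62
position: [0.653, 0.0701, 0.1559]
tool_rot: [2.571, 1.805, 0.002]
ft_force: [0.1, -1.2, 7.9]
grip_width: 0.598
```

Run:
```python
from ik import *
to([.652,.0695,.155]); print(ctrl.get_state()['torque'])
w=snap('wrist','w19')
```

```text
t 21.62 pos [0.653  0.0701 0.1559] x [0.339 0.941 0.001] z [ 0.002  0.    -1.   ] q [ 0.38  0.47 -0.71  1.51  0.31  1.28 -0.71] F [ 0.1 -1.2  7.9] w 0.598
off [-0.0009 -0.0007  0.0009]
[-0.28491437  0.20643314  0.02482475]
```

View pics/w19.png

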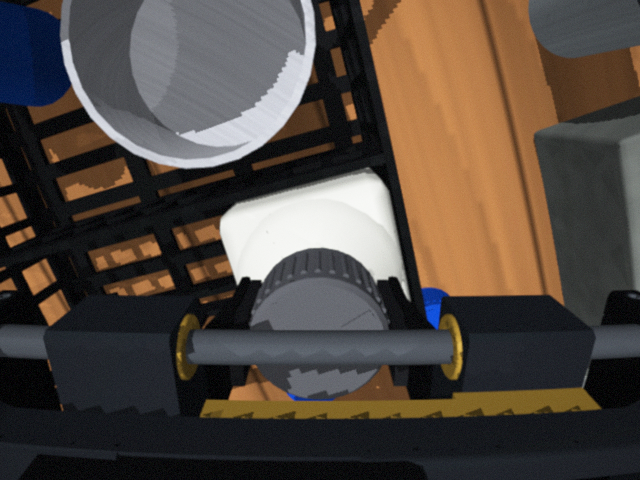

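Call:
carry_out:
  rows:
    - {"offset":[0,0,0.0005],"rot":[0,0,-4],"gripper":0.4}
    - {"offset":[0,0,0],"rot":[0,0,-7],"gripper":0.4}
    - {"offset":[0,0,0],"rot":[0,0,-7],"gripper":0.4}
    - {"offset":[0,0,0],"rot":[0,0,-7],"gripper":0.4}
    - {"offset":[0,0,0],"rot":[0,0,-7],"gripper":0.4}
    - {"offset":[0,0,0],"rot":[0,0,-6],"gripper":0.4}
    - {"offset":[0,0,0],"rot":[0,0,-3],"gripper":0.4}
    - {"offset":[0,0,0],"rot":[0,0,0],"gripper":0.4}
    - {"offset":[0,0,0],"rot":[0,0,0],"gripper":0.4}
  grip_force: 40

```text
time: 22.8
position: [0.6531, 0.0703, 0.1555]
tool_rot: [1.776, 2.59, 0.002]
ft_force: [0.1, -0.7, 8.8]
grip_width: 0.601
```

Run:
```python
from ik import *
to([.6525,.0693,.155],[np.cos(np.radians(110)),np.sin(np.radians(110)),0],[0,0,-1]); print(ctrl.get_state()['torque'])
w=snap('wrist','w20')
```

```text
t 22.8 pos [0.6531 0.0703 0.1555] x [-0.36   0.933 -0.   ] z [ 0.002  0.    -1.   ] q [ 0.47  0.51 -0.84  1.51  0.39  1.3  -0.04] F [ 0.1 -0.7  8.8] w 0.601
off [-0.0007 -0.0009  0.0005]
rot [0.1  0.01 1.13]
[-0.29601726  0.0886956   0.04821281]
```

View pics/w20.png

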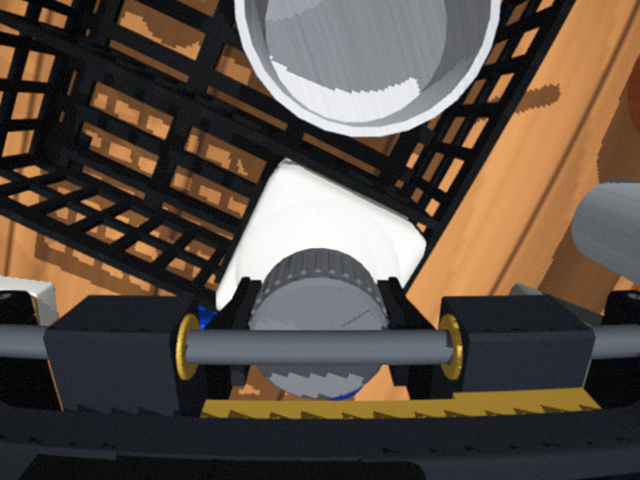

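The cap turned with the gripper by about 61°, and its mark stayed put in the wrist view. Lifting gently first.

Call:
carry_out:
  rows:
    - {"offset":[0,0,-0.003],"rot":[0,0,0],"gripper":0.4}
    - {"offset":[0,0,-0.005],"rot":[0,0,0],"gripper":0.4}
    - {"offset":[0,0,-0.006],"rot":[0,0,0],"gripper":0.4}
    - {"offset":[0,0,-0.006],"rot":[0,0,0],"gripper":0.4}
  grip_force: 40

```text
time: 23.35
position: [0.6512, 0.0694, 0.1727]
tool_rot: [-1.775, -2.589, 0.004]
ft_force: [0.1, 0.1, -1.0]
grip_width: 0.6
```

Run:
```python
from ik import *
to([.6531,.0703,.2525])
s=snap('scene','s21')
a=s['img'][200:340,220:400,::-1];cv2.imwrite('pics/k21.png',cv2.resize(a,None,fx=4,fy=4,interpolation=cv2.INTER_CUBIC))
```

```text
t 23.35 pos [0.6512 0.0694 0.1727] x [-0.36   0.933  0.001] z [-0.004 -0.    -1.   ] q [ 0.47  0.5  -0.84  1.49  0.37  1.33 -0.03] F [ 0.1  0.1 -1. ] w 0.6
off [ 0.0002  0.0018 -0.0798]
```

View pics/k21.png

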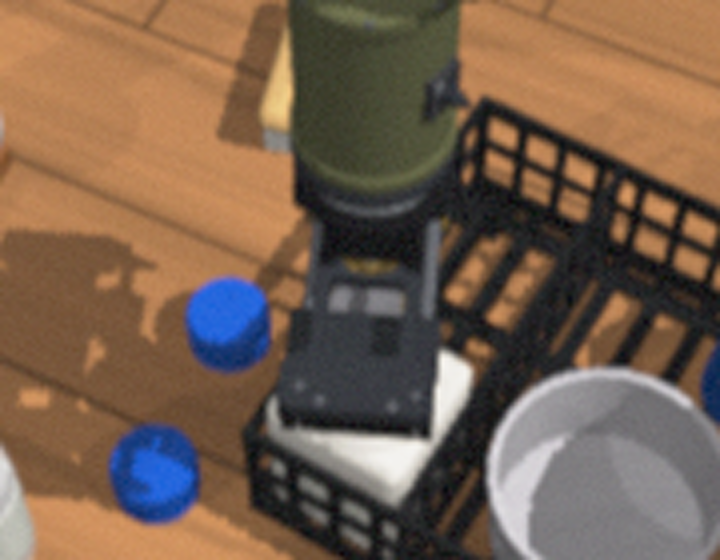

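Call:
carry_out:
  rows:
    - {"offset":[0,0,-0.01],"rot":[0,0,0],"gripper":0.4}
    - {"offset":[0,0,-0.015],"rot":[0,0,0],"gripper":0.4}
    - {"offset":[0,0,-0.015],"rot":[0,0,0],"gripper":0.4}
    - {"offset":[0,0,-0.015],"rot":[0,0,0],"gripper":0.4}
    - {"offset":[0,0,-0.012],"rot":[0,0,0],"gripper":0.4}
    - {"offset":[0,0,-0.003],"rot":[0,0,0],"gripper":0.4}
    - {"offset":[0,0,0],"rot":[0,0,0],"gripper":0.4}
    - {"offset":[0,0,0],"rot":[0,0,0],"gripper":0.4}
  grip_force: 40

```text
time: 24.4
position: [0.6518, 0.0695, 0.2427]
tool_rot: [-1.776, -2.589, 0.003]
ft_force: [0.4, -0.0, -0.5]
grip_width: 0.598
```

Run:
```python
from ik import *
to([.6525,.0693,.244])
s=snap('scene','s22');w=snap('wrist','w22');t=snap('top','t22')
a=s['img'][140:340,150:400,::-1];cv2.imwrite('pics/k22.png',cv2.resize(a,None,fx=3,fy=3,interpolation=cv2.INTER_CUBIC))
```

```text
t 24.4 pos [0.6518 0.0695 0.2427] x [-0.36   0.933  0.001] z [-0.002 -0.    -1.   ] q [ 0.48  0.46 -0.86  1.39  0.34  1.45 -0.01] F [ 0.4 -0.  -0.5] w 0.598
off [-0.0004  0.0006 -0.0013]
```

View pics/k22.png

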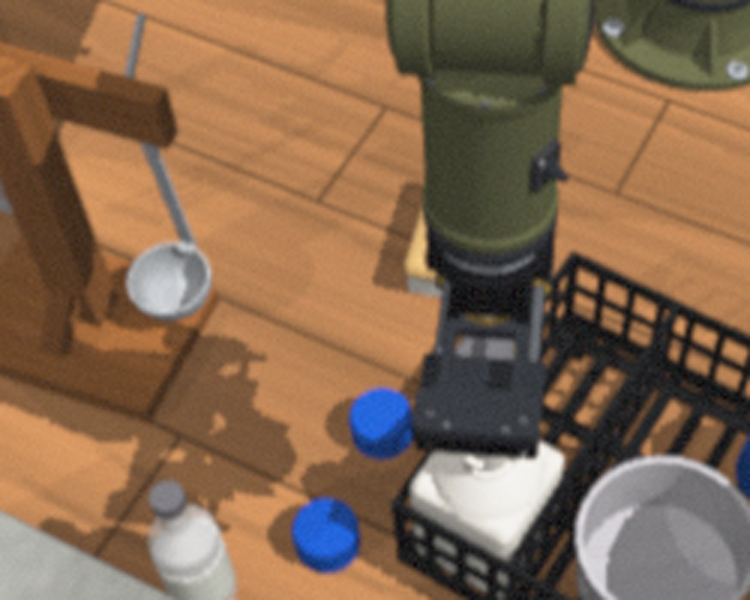

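View pics/w22.png

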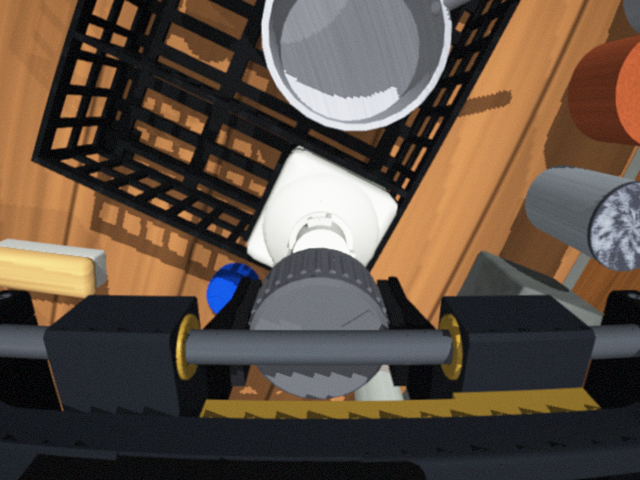

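View pics/t22.png

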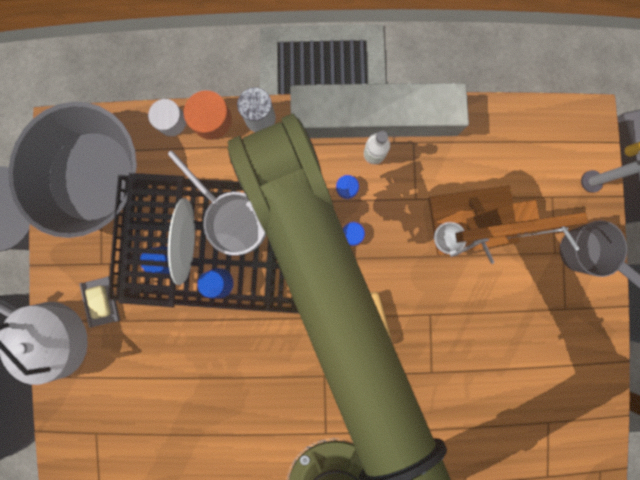

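The cap is off, with the open neck visible at wrist (320,235). It is held upright about 8 cm up, the ladle still hangs, and the bottle and bystanders are in place. Handing in.

Run:
```python
from h import *
s=ctrl.get_state(); print(s['time'],np.abs(s['qd']).max(),s['grip_width'])
print(workorder.close_job())
```

```text
24.55 0.004874122249927191 0.5999600546245751
the job is handed in; nothing more can be done
None
```

The job is handed in at 24.6 s, well inside the 56 s limit. The hand-in gave no verdict.

- **Ladle:** it hangs by its eye on the empty peg, with the eye down at the bar. In the pictures it hangs about 0.1 rad off vertical. The last pictures show it hanging with the robot well clear. I had no reading of the contact forces on it.
- **Cap:** I pressed it down 6–7 mm at 8–9 N, twisted it about 61° counter-clockwise while down, and lifted it straight off. It came free with no pull on the wrist. The fingers hold it upright on a 40 N grip setting, with its centre about 8 cm above the open neck.
- **Bottle and bystanders:** the bottle still stands in its pocket. The saucepan, cups, plate, washing-up bottle and brush look unmoved in the last pictures. I judged this by eye and did not measure it.
- **Checks that disagreed:** the wrist camera put the cap about 4 mm away from where the top camera did, along the width of the finger pads. The two agreed along the direction the jaws close, so I aimed between them.

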